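# Change the roller in the V-blocks and hold it down for the hardness reading

## Robot

A 7-joint arm with a two-finger parallel gripper is mounted at the origin on the work surface. World frame = base frame: x ahead of the robot, y to its left, z up, the work surface at z = 0. Lengths are in m, angles in rad, forces in N, time in s.
With the tool pointing down it reaches from about 0.4 to 0.85 m from the base axis. Payload 10.4 kg.
Tool frame: the origin (TCP) lies midway between the tips of the shut fingers; the grasp point (between the pads) lies 19 mm behind it; y points along the fingers, x is the direction in which the jaws open and shut, and the axes are right-handed (so a half turn about y gives the same grasp; the last joint's range is limited). The gripper opens to 87 mm and grips with 3 to 60 N. Pads are 19 mm wide; open, the fingers measure 117 mm over their backs; the gripper's body (75 mm by 190 mm) begins 51 mm behind the grasp point.
Start: joints at [-1.371, 0.332, -0.065, 1.46, 0.022, 1.35, -0.088], TCP at [0.138, 0.61, 0.223] pointing down, gripper open.
Joint ranges: [-2.6, 2.6], [-0.5, 2.12], [-1.47, 1.34], [0.16, 2.42], [-1.27, 4.41], [0.06, 2.06], [-2.6, 2.6]. Speed limits (rad/s): [2.22, 2.22, 2.79, 2.79, 3.14, 3.14, 3.14].

## Interface

Orientations are given as a unit quaternion [x, y, z, w].
In Python, from bench import * gives the robot as it stands.
- The arm moves only by the tool jog_arm, never from a script. Its argument "commands" is a list of rows, each an object with "translation": the shift along the world's x, y, z in mm, a list of three; "twist": the turn about the world's z in rad. A call has 1 to 20 rows; each row shifts and turns the commanded pose from where the row before left it; what a row does not reach is not made up. A row lasts 1/10 s, in which the tool goes at most 50 mm and 8.59 degrees, less where a joint would pass 70% of its speed; a pose out of reach is approached as far as the arm can. A call is refused whole if a number of a shift passes 50 or a number of a turn 0.15, either way. A call with a gripper value outside its range is refused whole. "grip" is the closure, from 0 (fully open) to 1 (shut), set as the call begins (left out, the last holds). The fingers move at their own pace and stop on an object; "grip_force" is the grip in N (left out, the last holds). Time passes only in rows, so rows that do not move let the fingers close. It gives the time, the measured TCP pose, the force and the opening at its end, in the units of the state.
- read_state(): the state, without advancing time (a new reading comes with each control period).
- camera(name): name is "scene" or "top" or "wrist"; returns a dict with "img" (384x512x3 uint8, red, green, blue), "fx", "fy", "cx", "cy" (pixels), "cam_to_world" (4x4, takes a point from camera to world coordinates). Camera axes: x right, y down, z forward; pixel columns grow to the right and rows downward; lengths in m; the calibration is good to about 2 mm. A picture is of the moment at which its call begins. There is no depth.
- close_job(): hands the job in, once; it reports no verdict.
The state is a dict: "time": time; "joint_positions": joint angles; "joint_vel": joint speeds; "joint_torque": joint torques, N m; "ee_pos": TCP position; "eef_rot": TCP orientation; "ft_force": force on the tool from outside, world axes, zero at the start; "torque": the same for the moment, N m; "width": finger opening in m.
Only numpy, scipy, OpenCV 4.12 (cv2) and the standard library are available. Lean on these libraries where they do the work, as an engineer would, in place of code of your own. Each camera call takes 0.05 s, during which the arm holds its last target.

## Task

I have finished the hardness reading of the black roller: lift it out of the V-blocks and hang it by its shaft ends in the free place of the roller rack, gently and let go of it there. Then take the green roller out of the rack and lay it gently in the V-blocks, centred along their length and true on both sloping sides of the V, and finish while still holding it pressed down there with about 15 N, so that I can read it. Leave the amber roller and everything else on the table alone.

Things in the scene. Friction and masses are not known exactly. Their poses are not given: they have to be found in the camera images.
- black_roller: Rigid printing roller: black rubber covering, 44 mm in diameter, 140 mm long, on a 12 mm steel shaft that stands out 24 mm at each end; about 0.4 kg. Origin: its centre, half-way along. Its own x axis is the roller's axis (level); its roll about that means nothing. At the start it lies in the two V-blocks of the stand.
- green_roller: Rigid printing roller: green rubber covering, 44 mm in diameter, 140 mm long, on a 12 mm steel shaft that stands out 24 mm at each end; about 0.4 kg. Origin: its centre, half-way along. Its own x axis is the roller's axis (level); its roll about that means nothing. At the start it hangs by its shaft in the rack, in one of the two occupied places.
- amber_roller: Rigid printing roller: amber rubber covering, 44 mm in diameter, 140 mm long, on a 12 mm steel shaft that stands out 24 mm at each end; about 0.4 kg. Origin: its centre, half-way along. Its own x axis is the roller's axis (level); its roll about that means nothing. It hangs in the other occupied place of the rack and stays there.
- rack_free (a point): Free place of the rack: where the centre of a roller lies once its shaft ends rest in the notches, 75 mm above the table. x along the shaft, y along the row of places, z up. The two occupied places lie at y = +105 and +210 mm. Cheeks at x = -87 to -75 and +75 to +87 mm: the covering goes between them with 5 mm to spare at each end.
- seat (a point): Seat in the V-blocks: where the centre of a roller lies when it rests evenly in both, 66 mm above the table. x along the V, y across it to the left, z up. The V has 90 degrees, is 50 mm wide at the top, and its bottom lies 31 mm below this point.
- v_left: The two sloping faces of the V-blocks on the left (+y of the seat), one on each block, at 45 degrees. Origin and axes as the stand: on the table under the seat.
- v_right: The two sloping faces of the V-blocks on the right (-y of the seat), one on each block, at 45 degrees. Origin and axes as the stand.
- stand: Fixed test stand, hard (gives under 1 mm). Origin on the table under the seat, x along the V. Iron bed 236 by 104 mm, 18 mm high, carrying a matched pair of steel V-blocks, each 30 mm long in x, 76 mm wide, top 60 mm above the table, at x = -65 to -35 and +35 to +65 mm; the 70 mm between them are free for fingers, down to the bed. Stands left or right, turned by up to 0.4 rad.
- rack: Fixed beech roller rack, 190 by 318 mm. Origin on the table under its middle place, x along the rollers, y along the row, three places 105 mm apart. A foot board 14 mm thick carries two upright cheeks, 12 mm thick, 85 mm high; the shaft ends lie in their open-topped 90 degree notches, 36 mm wide at the top and 18 mm deep. Stands left or right, turned by up to 0.25 rad.
- pencil: Black pencil, 170 mm long and 7 mm thick, lying between rack and stand. Leave it alone.
- eraser: White eraser with a black sleeve, 58 by 21 by 12 mm, between rack and stand. Leave it alone.
- sharpener: Small metal pencil sharpener, 25 by 15 by 11 mm, between rack and stand. Leave it alone.
- gauge: Hand hardness gauge lying on its back: round case 58 mm across and 24 mm high with a white dial, foot to one side (98 mm long in all). Origin under the case. Leave it alone.
- tub_lime: White ink tub with lime label, 91 mm across, 87 mm high, at the back. Leave it alone.
- tub_black: White ink tub with black label, 91 mm across, 87 mm high, at the back. Leave it alone.
Things that resemble listed ones, but are neither listed nor needed, are in the scene too. What is meant by the black_roller is not pink, and is the larger of those in its own colour.

How it is judged:
By the outcome, as a careful person would: the job done as asked, in the order asked, and still so for the second after the job is handed in, while the arm keeps its last pose, push and grip.
It also fails if it takes over 72 s, if anything falls off the work surface, if the arm or the gripper's body presses on something with over 40 N, if the wrist force passes 120 N, or if a joint passes its speed limit or range.

## Working session

There is one attempt and no reset: what is moved stays moved. The work goes in short steps, Python scripts to look and compute and a tool call to move; the robot and the scene stay as the last step left them, time stands still between calls to the robot, and variables do not carry over. Pictures are saved under pics/ and viewed, and the job is handed in when it is done.

Besides the shell and the picture viewer there is one more tool, called after ">>>" as name(argument=value, ...) on one line, values as JSON. jog_arm: Moves the arm, as the interface text tells. Its arguments: {"type":"object","properties":{"commands":{"type":"array"},"grip":{"type":"number"},"grip_force":{"type":"number"}},"required":["commands"]}

```bash
ls; mkdir -p pics; python3 - <<'E'
from bench import *
import cv2, numpy as np
for n in ["scene","top","wrist"]:
    c=camera(n); cv2.imwrite(f"pics/{n}0.png",c["img"][:,:,::-1]); np.savez(f"{n}0.npz",**c)
    print(n,c["fx"],c["fy"],c["cx"],c["cy"],np.round(c["cam_to_world"],3).tolist())
s=read_state(); print(s)
E
```

```text
pics
scene 435.35339511365754 435.35339511365754 250.8781996330486 196.3448326783193 [[0.739, 0.582, -0.339, 0.893], [0.674, -0.644, 0.363, -0.384], [-0.007, -0.497, -0.868, 0.987], [0.0, 0.0, 0.0, 1.0]]
top 412.424953547897 412.424953547897 255.00367676468332 190.13886023626463 [[-0.051, -0.978, 0.201, 0.321], [-0.999, 0.05, -0.01, 0.004], [-0.0, -0.201, -0.98, 1.005], [0.0, 0.0, 0.0, 1.0]]
wrist 266.88329978564013 266.88329978564013 257.32061412202984 190.52383673269114 [[0.221, 0.94, 0.261, 0.067], [0.975, -0.213, -0.06, 0.625], [-0.001, 0.268, -0.963, 0.383], [0.0, 0.0, 0.0, 1.0]]
{'time': 0.15, 'joint_positions': array([-1.3706018 ,  0.33274933, -0.06470725,  1.46074195,  0.02166217,
        1.34989358, -0.08848283]), 'joint_vel': array([-0.00081952, -0.00175016,  0.00055476, -0.00127854,  0.00047203,
       -0.00078435, -0.00068876]), 'joint_torque': array([ 1.68171875e-03, -6.23631406e+01,  2.53225712e-02, -3.90142179e+01,
       -6.12111599e-02,  3.72388086e-02,  3.79037124e-05]), 'ee_pos': array([0.13805029, 0.60926724, 0.22192569]), 'eef_rot': array([ 0.55274175,  0.44105408, -0.44161061, -0.55220279]), 'ft_force': array([ 0.32541683, -0.01984027, -0.60558447]), 'torque': array([0.02001687, 0.011745  , 0.03295582]), 'width': 0.08693471345834712}
```

```bash
python3 - <<'E'
import cv2
for n in ["scene","top"]:
    cv2.imwrite(f"pics/{n}0b.png",cv2.resize(cv2.imread(f"pics/{n}0.png"),(800,600),interpolation=cv2.INTER_CUBIC))
E
```

```text
(no output)
```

View pics/scene0.png

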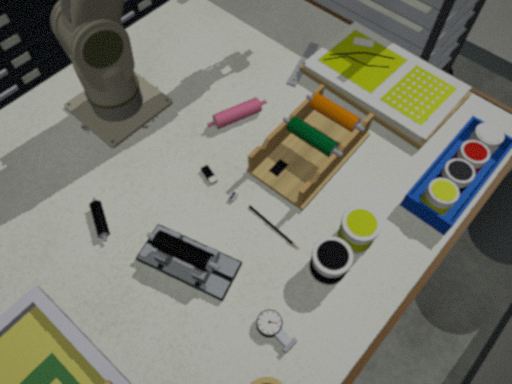

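View pics/top0.png

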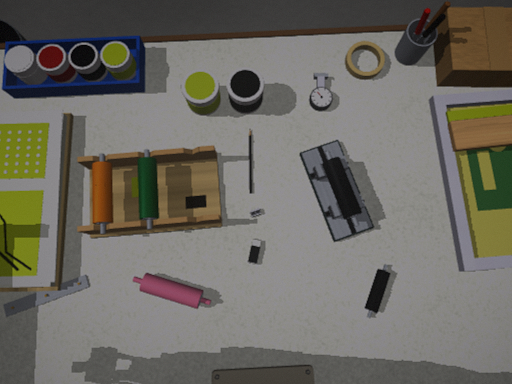

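View pics/wrist0.png

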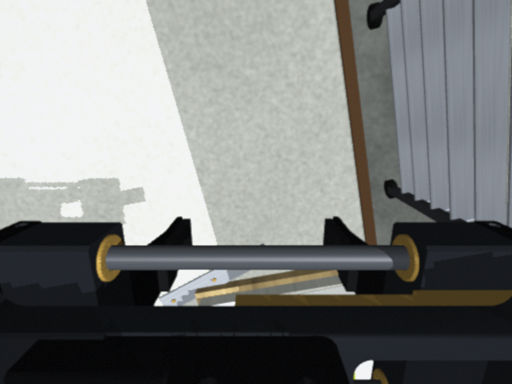

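```bash
python3 - <<'E'
import cv2
a=cv2.imread("pics/top0.png")
cv2.imwrite("pics/t_stand.png",cv2.resize(a[130:250,280:400],(600,600),interpolation=cv2.INTER_CUBIC))
cv2.imwrite("pics/t_rack.png",cv2.resize(a[135:245,70:230],(800,550),interpolation=cv2.INTER_CUBIC))
a=cv2.imread("pics/scene0.png")
cv2.imwrite("pics/s_stand.png",cv2.resize(a[215:305,130:250],(800,600),interpolation=cv2.INTER_CUBIC))
cv2.imwrite("pics/s_rack.png",cv2.resize(a[85:205,240:380],(700,600),interpolation=cv2.INTER_CUBIC))
E
```

```text
(no output)
```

View pics/t_stand.png

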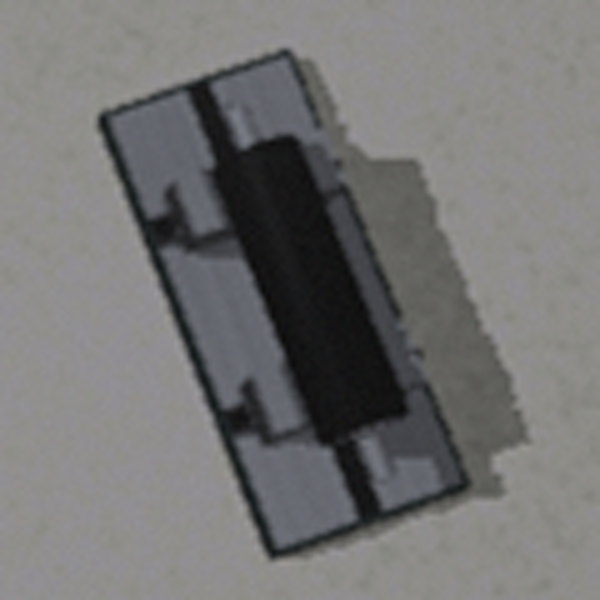

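View pics/t_rack.png

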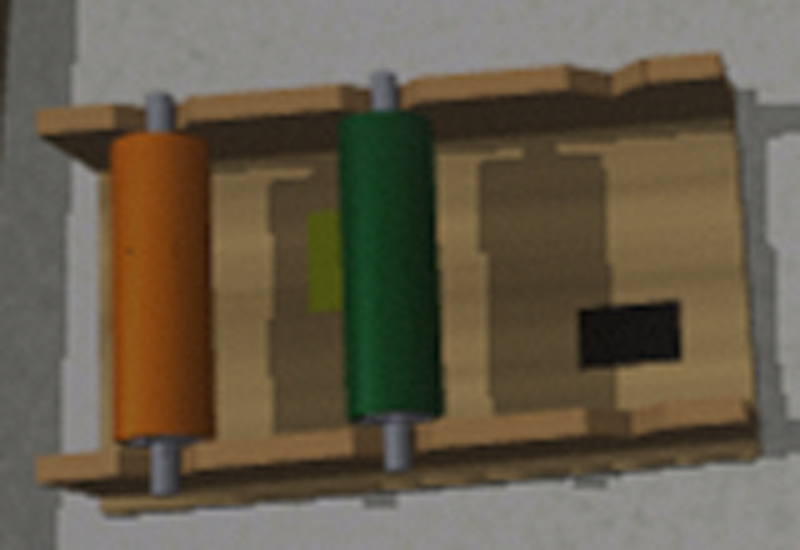

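View pics/s_stand.png

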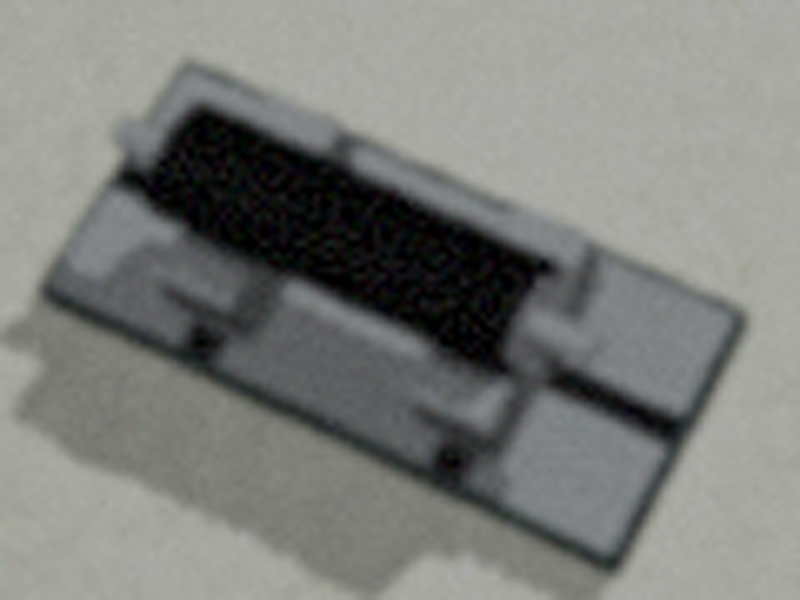

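View pics/s_rack.png

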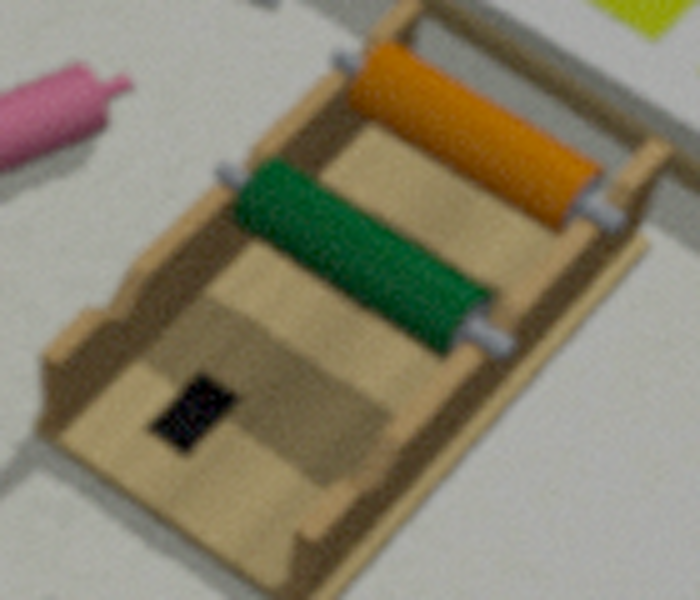

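```bash
cat > h.py <<'E'
import numpy as np, cv2
from scipy.optimize import least_squares
def load(n): return dict(np.load(n+".npz"))
def proj(c,P):
    T=np.linalg.inv(c["cam_to_world"]); P=np.atleast_2d(P); q=P@T[:3,:3].T+T[:3,3]
    return np.c_[c["fx"]*q[:,0]/q[:,2]+c["cx"], c["fy"]*q[:,1]/q[:,2]+c["cy"]]
def w(p,L):
    L=np.atleast_2d(L)/1000.; c,s=np.cos(p[2]),np.sin(p[2])
    return np.c_[p[0]+c*L[:,0]-s*L[:,1], p[1]+s*L[:,0]+c*L[:,1], L[:,2]]
def crop(u,s,o): return (np.array(u)+.5)/s-.5+np.array(o)
def fit(obs,p0):
    f=lambda p: np.concatenate([(proj(c,w(p,L))-u).ravel() for c,L,u in obs])
    return least_squares(f,p0,loss="soft_l1")
def ray(c,u,z):
    d=c["cam_to_world"][:3,:3]@np.array([(u[0]-c["cx"])/c["fx"],(u[1]-c["cy"])/c["fy"],1]); o=c["cam_to_world"][:3,3]
    return o+d*(z-o[2])/d[2]
E
cat > fit.py <<'E'
from h import *
t=load("top0"); s=load("scene0")
SL=np.array([[118,52,18],[118,-52,18],[-118,-52,18],[-118,52,18]],float)
ut=crop([(102,117),(288,50),(467,485),(275,555)],5,(280,130))
us=crop([(745,318),(612,568),(48,290),(190,65)],20/3,(130,215))
for nm,o in [("both",[(t,SL,ut),(s,SL,us)]),("top",[(t,SL,ut)]),("scene",[(s,SL,us)])]:
    r=fit(o,[.5,-.2,.4]); print("stand",nm,r.x.round(4),r.fun.round(1))
    if nm=="both": ps=r.x
RL=np.array([[87,-159,85],[75,-159,85],[-75,-159,85],[87,159,85],[-75,159,85],
 [94,0,81],[-94,0,69],[94,105,81],[-94,105,69]],float)
ur=crop([(720,55),(725,80),(748,402),(38,113),(38,458),(383,72),(398,470),(160,94),(165,492)],5,(70,135))
r=fit([(t,RL,ur)],[.45,.3,0]); print("rack",r.x.round(4),r.fun.reshape(-1,2).round(1).tolist()); pr=r.x
RG=np.array([[-94,0,81],[94,0,69],[-94,105,81],[94,105,69]],float)
np.savez("poses.npz",ps=ps,pr=pr)
def seg(im,c,p,A,B,k,sc,off,col):
    a=proj(c,w(p,[A,B])); a=((a-np.array(off)+.5)*sc-.5)
    cv2.line(im,tuple(int(v) for v in a[0]),tuple(int(v) for v in a[1]),col,1,cv2.LINE_AA)
for nm,c,fn in [("top",t,"t"),("scene",s,"s")]:
    for which in ["stand","rack"]:
        im=cv2.imread(f"pics/{fn}_{which}.png")
        sc,off={"t_stand":(5,(280,130)),"t_rack":(5,(70,135)),"s_stand":(20/3,(130,215)),"s_rack":(5,(240,85))}[f"{fn}_{which}"]
        if which=="stand":
            for i in range(4): seg(im,c,ps,SL[i],SL[(i+1)%4],0,sc,off,(0,0,255))
            for x in (-65,-35,35,65):
                for y in (1,-1):
                    seg(im,c,ps,[x,y*38,60],[x,y*25,60],0,sc,off,(0,255,0)); seg(im,c,ps,[x,y*25,60],[x,0,35],0,sc,off,(0,255,0))
            seg(im,c,ps,[-94,0,66],[94,0,66],0,sc,off,(255,255,0))
            for x in (-70,70): seg(im,c,ps,[x,-22,66],[x,22,66],0,sc,off,(255,255,0)); 
            for y in (-22,22): seg(im,c,ps,[-70,y,66],[70,y,66],0,sc,off,(255,255,0)); 
        else:
            for x in (-87,-75,75,87):
                seg(im,c,pr,[x,-159,85],[x,159,85],0,sc,off,(0,0,255))
                for y in (-105,0,105):
                    for q in (1,-1): seg(im,c,pr,[x,y+18*q,85],[x,y,67],0,sc,off,(0,255,0))
            for y in (-105,0,105):seg(im,c,pr,[-94,y,75],[94,y,75],0,sc,off,(255,255,0))
        cv2.imwrite(f"pics/o_{fn}_{which}.png",im)
E
python3 fit.py
```

```text
stand both [ 0.5186 -0.2052  0.2859] [-0.5 -2.1  1.1 -1.8  1.6 -0.3 -0.3  0.1  0.9 -1.3  0.3  0.2 -2.8 -0.8
 -0.8 -2.3]
stand top [ 0.5162 -0.2039  0.2947] [-1.3 -0.8  0.2 -0.9  1.5  0.4 -0.3  1.2]
stand scene [ 0.5209 -0.2062  0.2822] [ 1.3 -0.2  0.5  1.3 -2.5 -0.  -0.4 -1.6]
rack [0.5276 0.2402 0.0316] [[0.5, 0.2], [-0.1, 0.2], [-0.5, -0.4], [-0.2, -0.5], [-0.5, 0.1], [-0.1, -0.1], [0.8, 1.0], [-0.6, -0.9], [1.0, 0.4]]
```

```bash
cd pics; python3 -c "
import cv2,numpy as np
a=[cv2.resize(cv2.imread(f'o_{n}.png'),(400,300)) for n in ()]
"
```

```text
(no output)
```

View pics/o_t_stand.png

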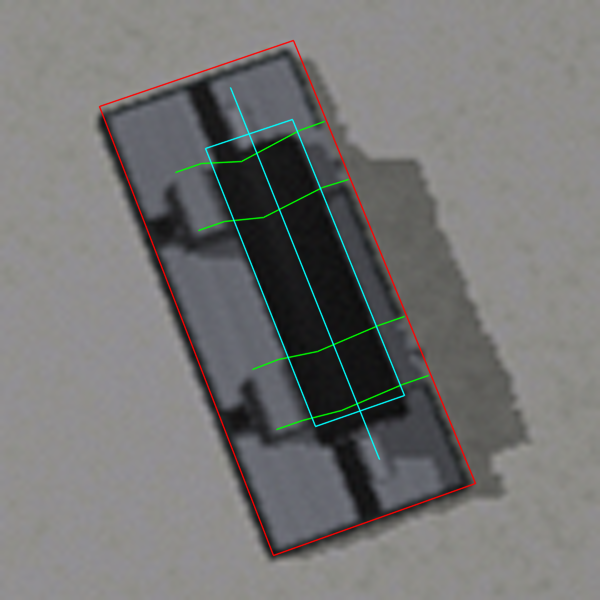

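View pics/o_s_stand.png

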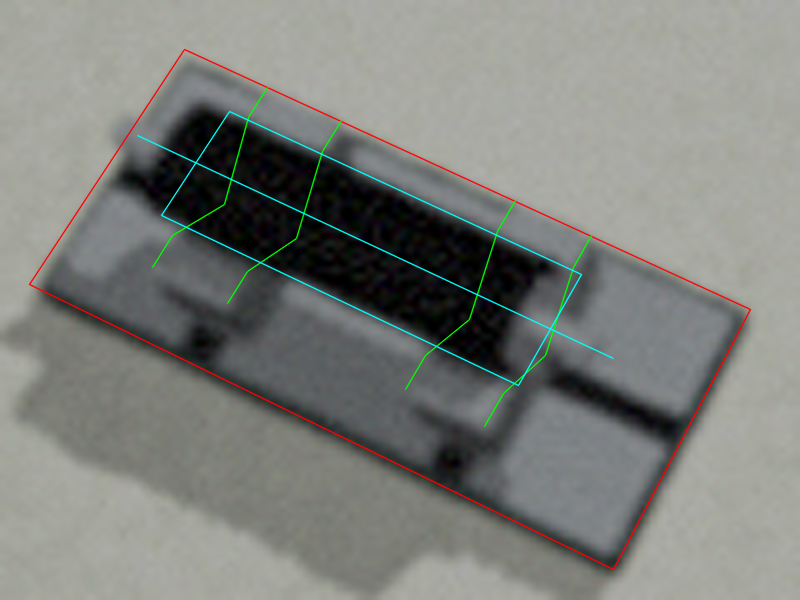

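View pics/o_t_rack.png

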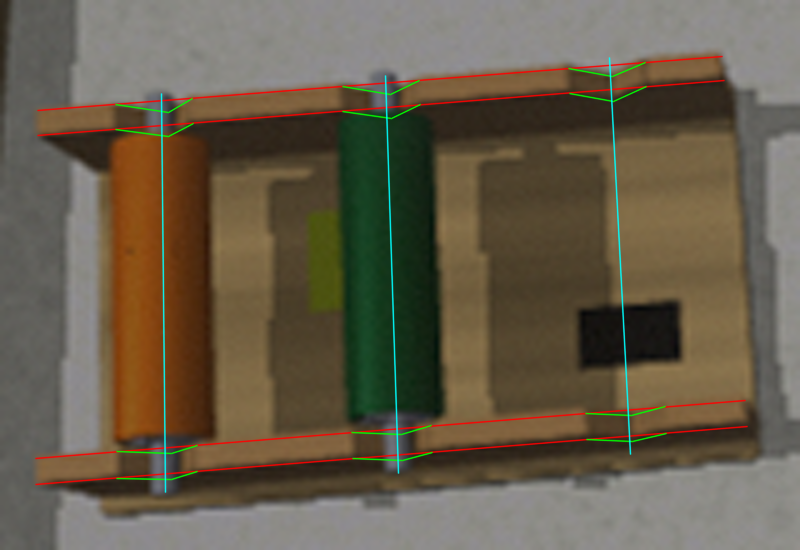

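View pics/o_s_rack.png

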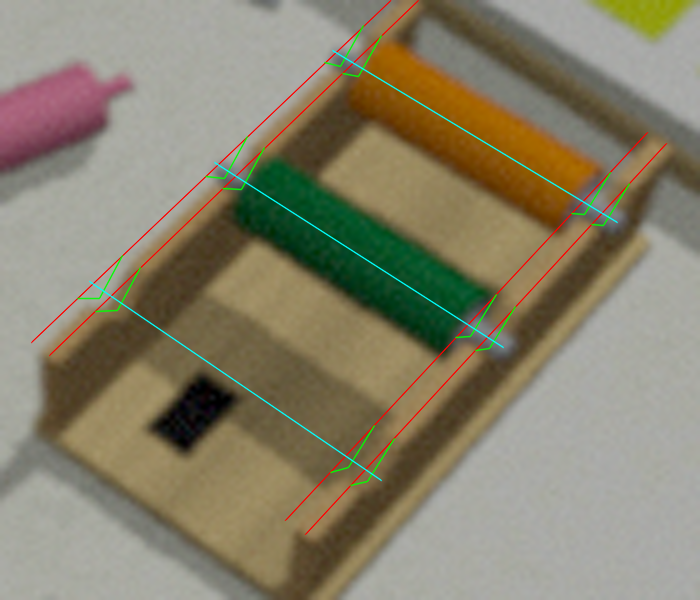

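```bash
cat >> h.py <<'E'
from scipy.spatial.transform import Rotation as R_
def st(s):
    R=R_.from_quat(s["eef_rot"]).as_matrix()
    print("t",round(s["time"],2),"tcp",np.round(s["ee_pos"]*1000,1),"jawyaw",round(np.arctan2(R[1,0],R[0,0]),4),"ydir",R[:,1].round(3),"F",np.round(s["ft_force"],2),"T",np.round(s["torque"],2),"w",round(s["width"]*1000,1),"q",np.round(s["joint_positions"],2))
E
python3 -c "
from bench import *; from h import *; st(read_state())"
```

```text
t 0.15 tcp [138.1 609.3 221.9] jawyaw 1.3481 ydir [-0.    -0.001 -1.   ] F [ 0.33 -0.02 -0.61] T [0.02 0.01 0.03] w 86.9 q [-1.37  0.33 -0.06  1.46  0.02  1.35 -0.09]
```

>>> jog_arm(commands=[{"translation":[34,-36,3],"twist":-0.13},{"translation":[34,-36,3],"twist":-0.13},{"translation":[34,-36,3],"twist":-0.13},{"translation":[34,-36,3],"twist":-0.13},{"translation":[34,-36,3],"twist":-0.13},{"translation":[34,-36,3],"twist":-0.13},{"translation":[34,-36,3],"twist":-0.13},{"translation":[34,-36,3],"twist":-0.13},{"translation":[34,-36,3],"twist":-0.13},{"translation":[34,-36,3],"twist":-0.13},{"translation":[-6,-48,0],"twist":-0.13},{"translation":[-6,-48,0],"twist":-0.13},{"translation":[-6,-48,0],"twist":-0.13},{"translation":[-6,-48,0],"twist":-0.13},{"translation":[-6,-48,0],"twist":-0.13},{"translation":[-6,-48,0],"twist":-0.13},{"translation":[-6,-48,0],"twist":-0.13},{"translation":[-6,-48,0],"twist":-0.13},{"translation":[-6,-48,0],"twist":-0.13},{"translation":[-6,-48,0],"twist":-0.13}])

```text
time: 2.15
ee_pos: [0.4173, -0.2323, 0.2527]
eef_rot: [-0.572, 0.416, -0.416, 0.572]
ft_force: [1.3, -0.2, -0.2]
width: 0.0869
```

>>> jog_arm(commands=[{"translation":[0,0,0],"twist":0},{"translation":[0,0,0],"twist":0},{"translation":[0,0,0],"twist":0}])

```text
time: 2.45
ee_pos: [0.4183, -0.2293, 0.2524]
eef_rot: [-0.573, 0.414, -0.413, 0.574]
ft_force: [-0.6, 0.9, -0.4]
width: 0.087
```

```bash
python3 - <<'E'
from bench import *; from h import *
c=camera("wrist"); st(read_state()); np.savez("wr1.npz",**c)
cv2.imwrite("pics/wr1.png",cv2.resize(c["img"][:,:,::-1],(800,600),interpolation=cv2.INTER_CUBIC))
E
```

```text
t 2.5 tcp [ 418.5 -229.1  252.4] jawyaw -1.2491 ydir [-0.  0. -1.] F [ 0.33 -0.02  0.21] T [-0.05  0.11 -0.02] w 86.7 q [-0.46 -0.07  0.84  1.83  0.06  1.37 -0.88]
```

View pics/wr1.png

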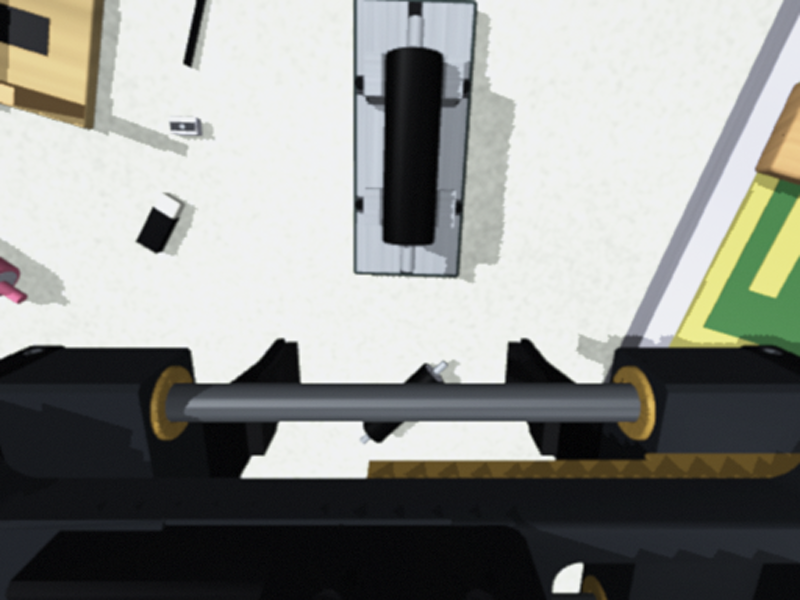

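```bash
python3 - <<'E'
from h import *
a=load("wr1")["img"][:,:,::-1]
cv2.imwrite("pics/wr1s.png",cv2.resize(a[0:100,210:320],(770,700)[:2] if 0 else (660,600),interpolation=cv2.INTER_CUBIC))
cv2.imwrite("pics/wr1t.png",cv2.resize(a[90:190,210:320],(660,600),interpolation=cv2.INTER_CUBIC))
E
```

```text
(no output)
```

View pics/wr1s.png

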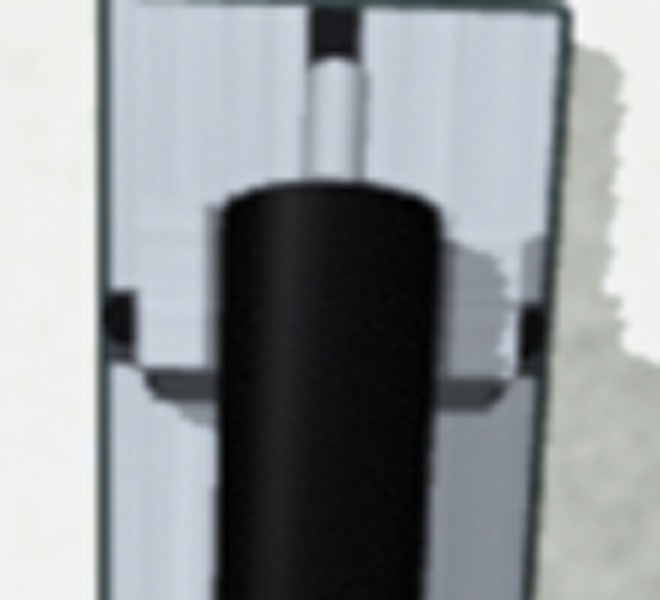

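View pics/wr1t.png

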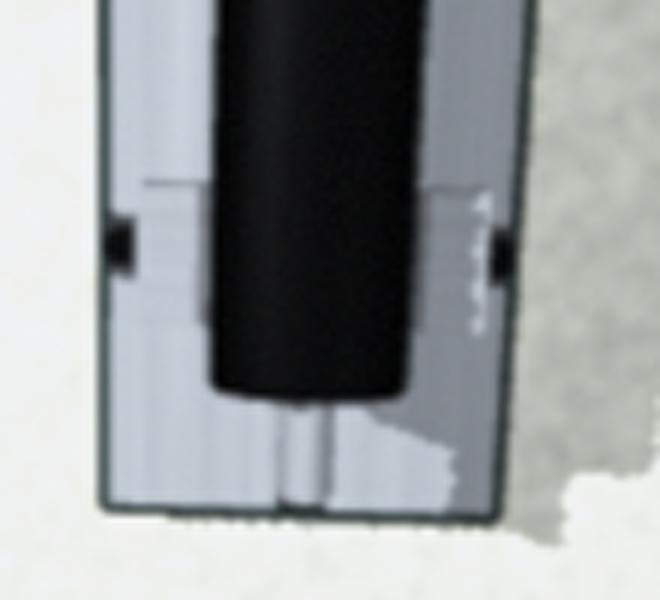

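```bash
python3 - <<'E'
from h import *
c=load("wr1")
L=np.array([[118,52,18],[118,-52,18],[-118,52,18],[-118,-52,18],[35,38,60],[35,-38,60],[-35,38,60],[-35,-38,60]],float)
u=np.r_[crop([(106,2),(562,12)],6,(210,0)),crop([(108,505),(497,513)],6,(210,90)),crop([(140,372),(516,376)],6,(210,0)),crop([(143,184),(483,188)],6,(210,90))]
r=fit([(c,L,u)],[.52,-.2,.3]); print(r.x.round(4),r.fun.reshape(-1,2).round(1).tolist())
# roller: shaft tips top crop, axis at z=66
p=r.x
P=np.array([ [94,0,66],[-94,0,66],[70,0,66],[-70,0,66],[70,0,88],[-70,0,88]],float)
q=proj(c,w(p,P)); print("pred far tip, near tip, cover",((q-[210,0]+.5)*6-.5).round(0).tolist())
np.savez("poses.npz",ps=p,pr=np.load("poses.npz")["pr"])
E
```

```text
[ 0.5173 -0.2044  0.2969] [[-2.6, -3.6], [2.6, -3.1], [-1.5, 2.6], [2.1, 2.9], [-0.2, -0.6], [-0.2, 0.3], [-0.6, 0.4], [1.9, 1.1]]
pred far tip, near tip, cover [[337.0, 25.0], [310.0, 1008.0], [333.0, 169.0], [313.0, 898.0], [336.0, 129.0], [314.0, 911.0]]
```

>>> jog_arm(commands=[{"translation":[23,5.6,0],"twist":-0.006},{"translation":[23,5.6,0],"twist":-0.006},{"translation":[23,5.6,0],"twist":-0.006},{"translation":[22.6,5.7,-10],"twist":-0.007},{"translation":[0,0,-30],"twist":0},{"translation":[0,0,-30],"twist":0},{"translation":[0,0,-20],"twist":0},{"translation":[0,0,0],"twist":0},{"translation":[0,0,0],"twist":0},{"translation":[0,0,0],"twist":0}])

```text
time: 3.5
ee_pos: [0.5105, -0.2077, 0.1639]
eef_rot: [-0.568, 0.421, -0.422, 0.568]
ft_force: [-0.7, -0.1, -0.5]
width: 0.0872
```

```bash
python3 - <<'E'
from bench import *; from h import *
c=camera("wrist"); t=camera("top"); st(read_state()); np.savez("wr2.npz",**c)
cv2.imwrite("pics/wr2.png",cv2.resize(c["img"][:,:,::-1],(800,600),interpolation=cv2.INTER_CUBIC))
cv2.imwrite("pics/t2.png",cv2.resize(t["img"][120:260,260:430,::-1],(680,560),interpolation=cv2.INTER_CUBIC))
E
```

```text
t 3.6 tcp [ 510.4 -207.9  163.8] jawyaw -1.2765 ydir [ 0.002 -0.    -1.   ] F [-0.29 -0.45  1.23] T [-0.06  0.12  0.  ] w 86.7 q [-0.41  0.27  0.84  1.78 -0.21  1.19 -0.79]
```

View pics/wr2.png

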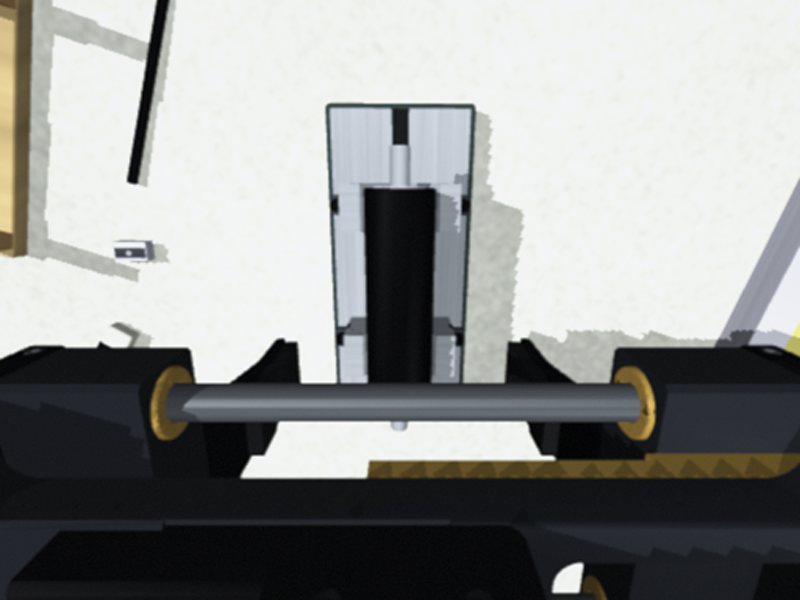

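View pics/t2.png

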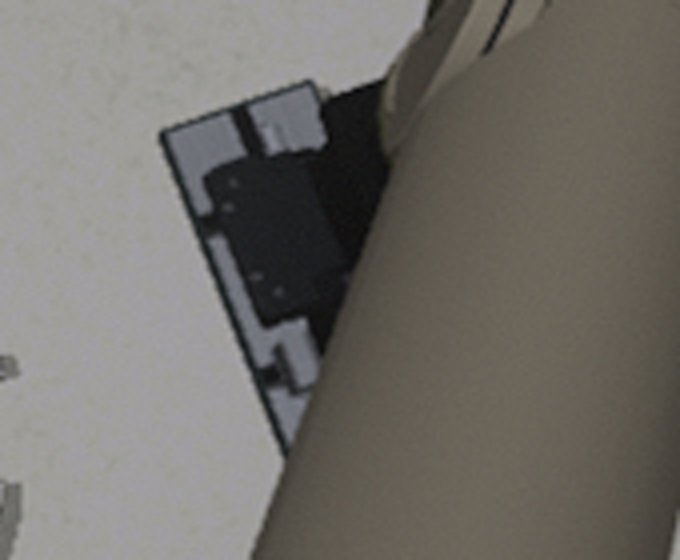

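>>> jog_arm(commands=[{"translation":[0,0,-20],"twist":0},{"translation":[0,0,-20],"twist":0},{"translation":[0,0,-20],"twist":0},{"translation":[0,0,-20],"twist":0},{"translation":[0,0,-15],"twist":0},{"translation":[0,0,-10],"twist":0},{"translation":[0,0,-6],"twist":0},{"translation":[0,0,-4],"twist":0},{"translation":[0,0,0],"twist":0},{"translation":[0,0,0],"twist":0},{"translation":[0,0,0],"twist":0},{"translation":[0,0,0],"twist":0}])

```text
time: 4.8
ee_pos: [0.51, -0.2079, 0.0479]
eef_rot: [-0.568, 0.421, -0.422, 0.568]
ft_force: [0.3, 1.2, -0.2]
width: 0.0869
```

```bash
python3 - <<'E'
from bench import *; from h import *
st(read_state())
E
```

```text
t 4.8 tcp [ 510.  -207.9   47.9] jawyaw -1.2769 ydir [ 0.001 -0.    -1.   ] F [ 0.32  1.2  -0.24] T [-0.06  0.17 -0.01] w 86.9 q [-0.33  0.42  0.77  1.88 -0.35  0.98 -0.69]
```

>>> jog_arm(commands=[{"translation":[0,0,0],"twist":0},{"translation":[0,0,0],"twist":0},{"translation":[0,0,0],"twist":0},{"translation":[0,0,0],"twist":0},{"translation":[0,0,0],"twist":0},{"translation":[0,0,0],"twist":0}], grip=0.7, grip_force=5)

```text
time: 5.4
ee_pos: [0.5096, -0.2078, 0.0476]
eef_rot: [-0.568, 0.422, -0.421, 0.568]
ft_force: [-3.3, 9.8, 4.5]
width: 0.0472
```

```bash
python3 - <<'E'
from bench import *; from h import *
st(read_state())
E
```

```text
t 5.4 tcp [ 509.6 -207.8   47.6] jawyaw -1.277 ydir [-0.  0. -1.] F [-3.26  9.78  4.55] T [ 2.17  0.83 -0.05] w 47.2 q [-0.33  0.42  0.77  1.88 -0.35  0.98 -0.69]
```

>>> jog_arm(commands=[{"translation":[-0.2,0.7,0],"twist":0},{"translation":[-0.2,0.7,0],"twist":0},{"translation":[0,0,0],"twist":0},{"translation":[0,0,0],"twist":0},{"translation":[0,0,0],"twist":0}])

```text
time: 5.9
ee_pos: [0.5092, -0.2061, 0.0474]
eef_rot: [-0.568, 0.422, -0.421, 0.568]
ft_force: [-1.4, 4.2, -0.5]
width: 0.0434
```

```bash
python3 - <<'E'
from bench import *; from h import *
st(read_state())
E
```

```text
t 5.9 tcp [ 509.2 -206.1   47.4] jawyaw -1.2768 ydir [-0.  0. -1.] F [-1.44  4.18 -0.51] T [0.73 0.39 0.05] w 43.4 q [-0.34  0.42  0.77  1.88 -0.35  0.98 -0.69]
```

>>> jog_arm(commands=[{"translation":[-0.15,0.5,0],"twist":0},{"translation":[0,0,0],"twist":0},{"translation":[0,0,0],"twist":0},{"translation":[0,0,0],"twist":0},{"translation":[0,0,0],"twist":0}], grip=1, grip_force=30)

```text
time: 6.4
ee_pos: [0.5091, -0.2062, 0.0476]
eef_rot: [0.568, -0.421, 0.422, -0.568]
ft_force: [1.0, -0.1, -3.7]
width: 0.0434
```

```bash
python3 - <<'E'
from bench import *; from h import *
st(read_state())
E
```

```text
t 6.4 tcp [ 509.1 -206.2   47.6] jawyaw -1.2772 ydir [ 0. -0. -1.] F [ 0.95 -0.11 -3.68] T [ 0.06  0.14 -0.02] w 43.4 q [-0.34  0.42  0.77  1.88 -0.35  0.98 -0.69]
```

>>> jog_arm(commands=[{"translation":[0,0,3],"twist":0},{"translation":[0,0,6],"twist":0},{"translation":[0,0,10],"twist":0},{"translation":[0,0,15],"twist":0},{"translation":[0,0,20],"twist":0},{"translation":[0,0,25],"twist":0},{"translation":[0,0,25],"twist":0},{"translation":[0,0,20],"twist":0},{"translation":[0,0,10],"twist":0},{"translation":[0,0,0],"twist":0},{"translation":[0,0,0],"twist":0}])

```text
time: 7.5
ee_pos: [0.5089, -0.2058, 0.1811]
eef_rot: [-0.568, 0.422, -0.421, 0.568]
ft_force: [-0.1, 0.1, -4.1]
width: 0.0429
```

```bash
python3 - <<'E'
from bench import *; from h import *
c=camera("scene"); st(read_state()); np.savez("sc3.npz",**c)
c2=camera("wrist");np.savez("wr3.npz",**c2)
cv2.imwrite("pics/sc3.png",cv2.resize(c["img"][150:330,80:320,::-1],(800,600),interpolation=cv2.INTER_CUBIC))
cv2.imwrite("pics/wr3.png",cv2.resize(c2["img"][:,:,::-1],(800,600),interpolation=cv2.INTER_CUBIC))
E
```

```text
t 7.55 tcp [ 508.6 -205.7  180.7] jawyaw -1.2769 ydir [-0.001  0.    -1.   ] F [-0.23  0.19 -3.57] T [-0.06  0.2   0.02] w 43.0 q [-0.43  0.24  0.85  1.76 -0.19  1.23 -0.8 ]
```

View pics/wr3.png

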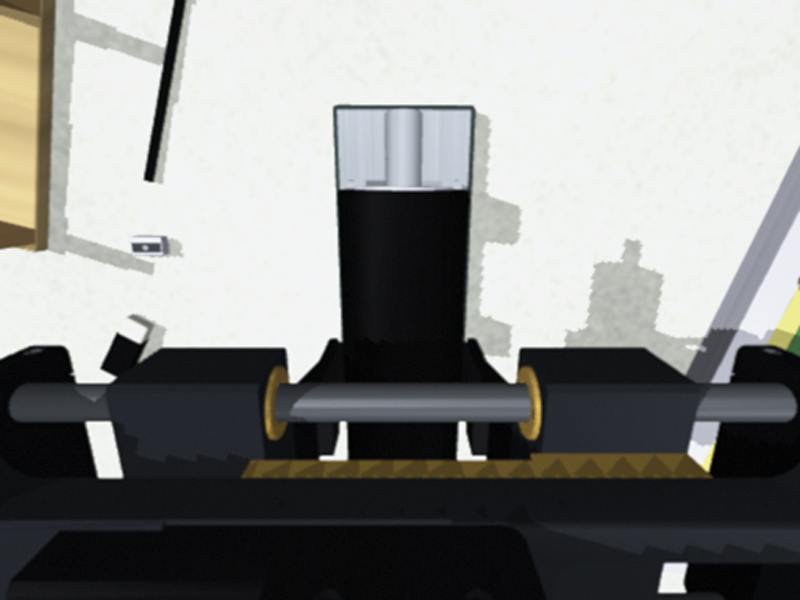

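View pics/sc3.png

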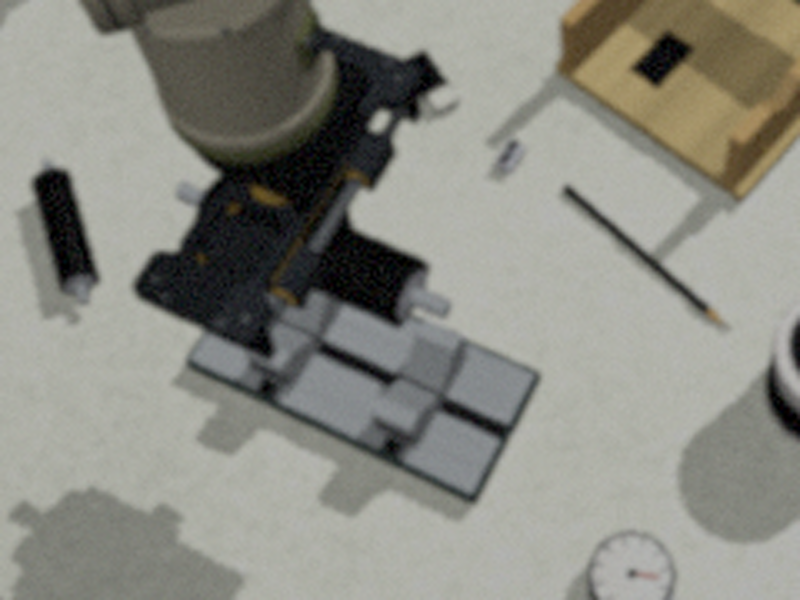

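```bash
python3 - <<'E'
from h import *
c=load("wr3"); tcp=np.array([.5086,-.2057,.1807]); yaw=-1.277
d=np.array([-np.sin(yaw),np.cos(yaw)])
j=np.array([np.cos(yaw),np.sin(yaw)])
for n,u,z in [("rim centre",(404,189),.222),("rim centre axis z",(404,189),.2),("tip top",(403,108),.206),("tip axis",(403,108),.2)]:
    p=ray(c,(np.array(u)+.5)*.64-.5,z); print(n,((p[:2]-tcp[:2])@d*1000).round(1),((p[:2]-tcp[:2])@j*1000).round(1))
print(c["cam_to_world"][:3,3]-tcp, d)
E
```

```text
rim centre 71.5 1.0
rim centre axis z 71.1 1.1
tip top 94.8 0.8
tip axis 95.8 0.8
[0.07074957 0.02060258 0.1615429 ] [0.9571514  0.28958796]
```

>>> jog_arm(commands=[{"translation":[-4,18,5],"twist":-0.013},{"translation":[-8,36,10],"twist":-0.026},{"translation":[-8,36,10],"twist":-0.026},{"translation":[-8,36,10],"twist":-0.026},{"translation":[-8,36,10],"twist":-0.026},{"translation":[-8,36,4],"twist":-0.026},{"translation":[-8,36,0],"twist":-0.026},{"translation":[-8,36,0],"twist":-0.026},{"translation":[-8,36,0],"twist":-0.026},{"translation":[-8,34,0],"twist":-0.026},{"translation":[-7,16,0],"twist":-0.015},{"translation":[0,0,0],"twist":0},{"translation":[0,0,0],"twist":0},{"translation":[0,0,0],"twist":0}])

```text
time: 9.0
ee_pos: [0.4263, 0.1488, 0.2302]
eef_rot: [0.508, -0.492, 0.492, -0.507]
ft_force: [-0.0, -0.5, -2.6]
width: 0.0434
```

```bash
python3 - <<'E'
from bench import *; from h import *
c2=camera("wrist");np.savez("wr4.npz",**c2); st(read_state())
cv2.imwrite("pics/wr4.png",cv2.resize(c2["img"][:,:,::-1],(800,600),interpolation=cv2.INTER_CUBIC))
E
```

```text
t 9.05 tcp [426.4 148.9 230.3] jawyaw -1.5407 ydir [-0. -0. -1.] F [ 0.42 -0.66 -3.53] T [-0.08  0.22 -0.01] w 42.9 q [-0.93 -0.09  0.47  1.9   0.04  1.32 -2.01]
```

View pics/wr4.png

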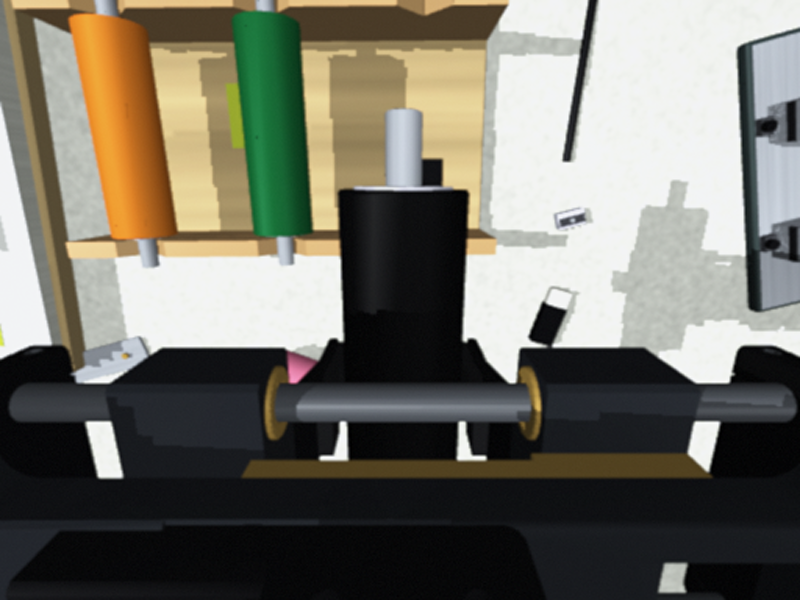

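```bash
python3 - <<'E'
from h import *
a=load("wr4")["img"][:,:,::-1]
cv2.imwrite("pics/wr4a.png",cv2.resize(a[130:180,35:335],(1800,300),interpolation=cv2.INTER_CUBIC)[:,:][:, :].reshape(300,1800,3)[:, :900][:, :800])
cv2.imwrite("pics/wr4b.png",cv2.resize(a[130:180,165:325],(800,250),interpolation=cv2.INTER_CUBIC))
cv2.imwrite("pics/wr4c.png",cv2.resize(a[0:35,165:335],(800,165),interpolation=cv2.INTER_CUBIC))
E
```

```text
(no output)
```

View pics/wr4a.png

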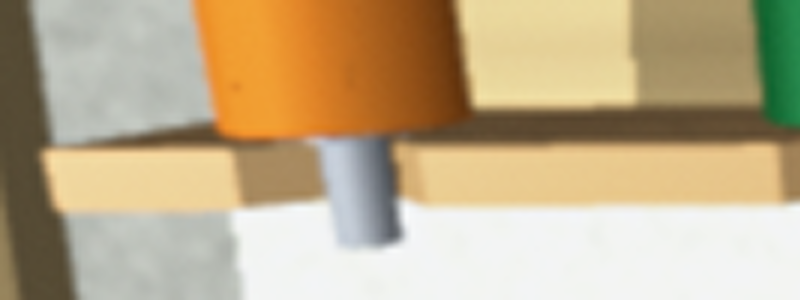

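View pics/wr4b.png

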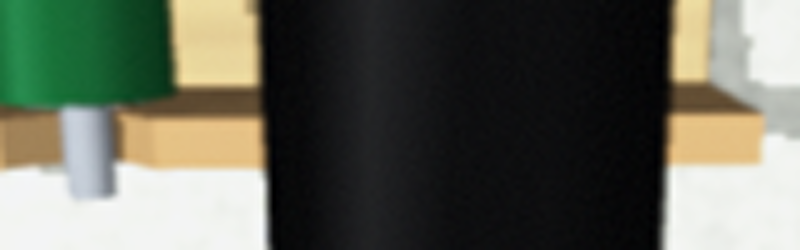

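View pics/wr4c.png

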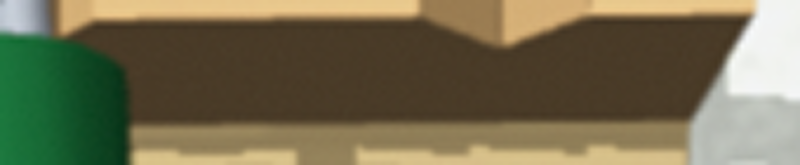

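```bash
python3 - <<'E'
from h import *
c=load("wr4")
A=[((42,150),(-75,159,85)),((57,212),(-87,159,85)),((235,150),(-75,123,85)),((243,208),(-87,123,85)),((425,205),(-87,87,85))]
B=[((757,113),(-75,-159,85)),((762,162),(-87,-159,85)),((152,167),(-87,-18,85))]
C=[((752,15),(75,-159,85)),((422,17),(75,-87,85)),((590,15),(75,-123,85)),((502,47),(75,-105,67))]
u=np.r_[crop([a[0] for a in A],6,(35,130)),crop([a[0] for a in B],5,(165,130)),crop([a[0] for a in C],800/170,(165,0))]
L=np.array([a[1] for a in A+B+C],float)
r=fit([(c,L,u)],[.527,.24,.03]); print(r.x.round(4),r.fun.reshape(-1,2).round(1).tolist())
pr=r.x; d=dict(np.load("poses.npz")); d["pr"]=pr; np.savez("poses.npz",**d)
print("free",w(pr,[0,-105,75]).round(4),"green",w(pr,[0,0,75]).round(4))
# green/amber shaft tips along x: near tips
for n,uu in [("green near tip",crop((92,197),5,(165,130))),("amber",crop((368,247),6,(35,130)))]:
    for z in (.081,.075):
        p=ray(c,uu,z); e=np.array([np.cos(pr[2]),np.sin(pr[2])]); f=np.array([-e[1],e[0]]); print(n,z,((p[:2]-pr[:2])@e*1000).round(1),((p[:2]-pr[:2])@f*1000).round(1))
E
```

```text
[0.5304 0.2416 0.0361] [[-0.3, -0.1], [-0.5, -0.1], [-1.2, -0.3], [-0.6, 0.4], [0.0, 0.7], [1.8, 0.6], [0.2, 1.2], [0.8, 0.9], [1.7, -0.6], [-0.4, -0.6], [-0.0, -0.4], [-0.3, -0.1]]
free [[0.5342 0.1367 0.075 ]] green [[0.5304 0.2416 0.075 ]]
green near tip 0.081 -93.7 -1.5
green near tip 0.075 -94.8 0.2
amber 0.081 -95.2 101.8
amber 0.075 -96.3 105.5
```

>>> jog_arm(commands=[{"translation":[10,-1,0],"twist":0.006},{"translation":[20,-2,0],"twist":0},{"translation":[25,-3,0],"twist":0},{"translation":[25,-3,0],"twist":0},{"translation":[18,-2,0],"twist":0},{"translation":[8.6,-1.2,-10],"twist":0},{"translation":[0,0,-25],"twist":0},{"translation":[0,0,-30],"twist":0},{"translation":[0,0,-30],"twist":0},{"translation":[0,0,-18],"twist":0},{"translation":[0,0,-7],"twist":0},{"translation":[0,0,0],"twist":0},{"translation":[0,0,0],"twist":0},{"translation":[0,0,0],"twist":0}])

```text
time: 10.45
ee_pos: [0.5335, 0.138, 0.1117]
eef_rot: [-0.509, 0.49, -0.491, 0.51]
ft_force: [-0.2, -0.3, -3.5]
width: 0.0431
```

```bash
python3 - <<'E'
from bench import *; from h import *
c2=camera("wrist");np.savez("wr5.npz",**c2); 
s=camera("scene");t=camera("top");st(read_state())
cv2.imwrite("pics/wr5.png",cv2.resize(c2["img"][:,:,::-1],(800,600),interpolation=cv2.INTER_CUBIC))
cv2.imwrite("pics/sc5.png",cv2.resize(s["img"][85:205,240:380,::-1],(700,600),interpolation=cv2.INTER_CUBIC))
cv2.imwrite("pics/t5.png",cv2.resize(t["img"][125:255,70:240,::-1],(680,520),interpolation=cv2.INTER_CUBIC))
E
```

```text
t 10.6 tcp [533.1 138.  111.3] jawyaw -1.5329 ydir [ 0.001  0.001 -1.   ] F [-0.51  0.33 -3.82] T [-0.04  0.13 -0.04] w 43.3 q [-0.81  0.28  0.56  1.82 -0.17  1.08 -1.73]
```

View pics/wr5.png

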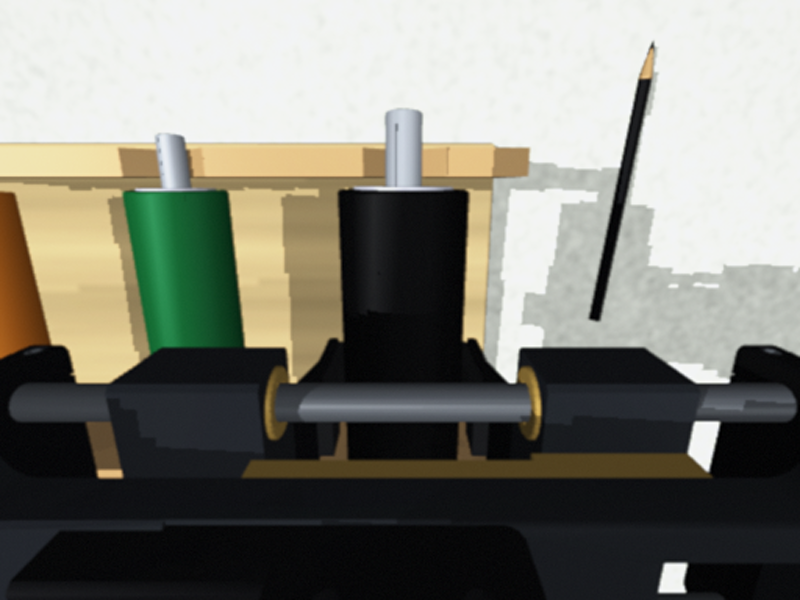

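View pics/sc5.png

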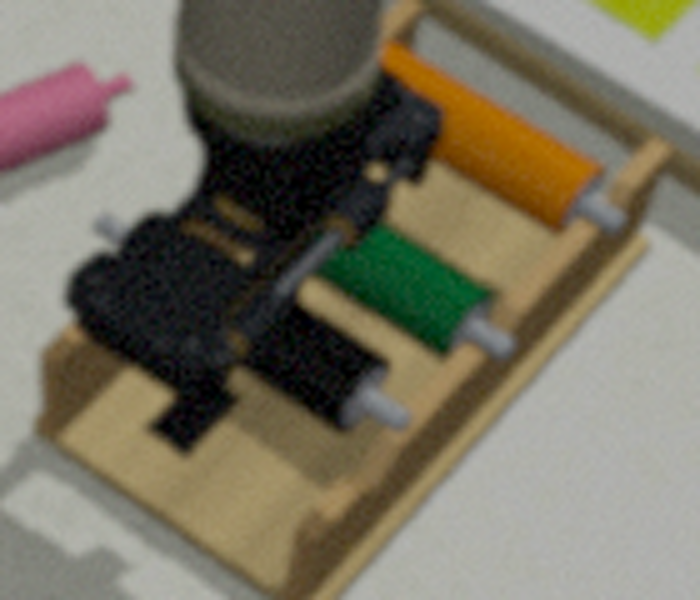

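View pics/t5.png

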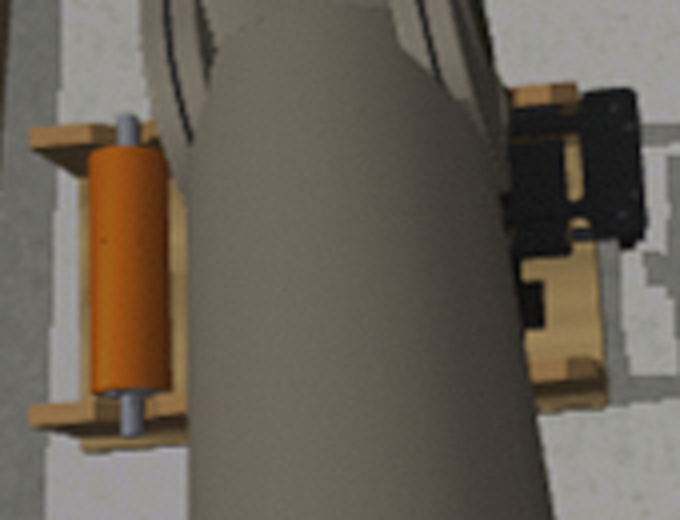

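```bash
python3 - <<'E'
from h import *
a=load("wr5")["img"][:,:,::-1]
cv2.imwrite("pics/wr5a.png",cv2.resize(a[60:130,60:200],(800,400),interpolation=cv2.INTER_CUBIC))
cv2.imwrite("pics/wr5b.png",cv2.resize(a[60:130,200:340],(800,400),interpolation=cv2.INTER_CUBIC))
E
```

```text
(no output)
```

View pics/wr5a.png

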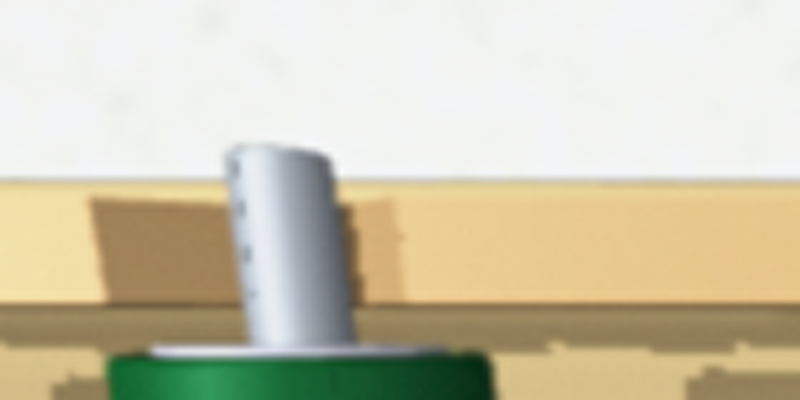

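View pics/wr5b.png

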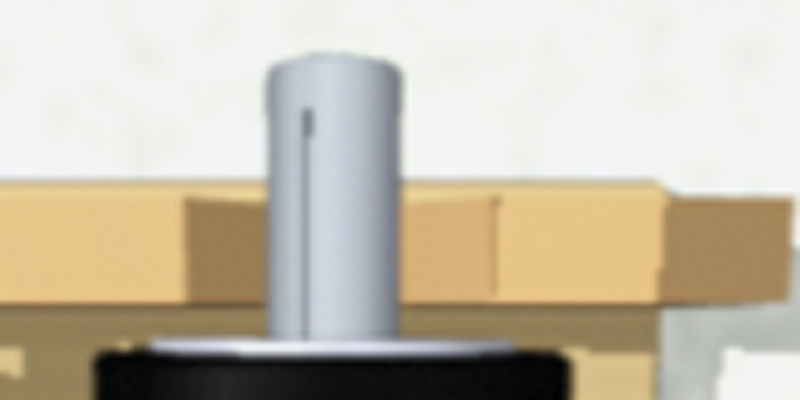

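```bash
python3 - <<'E'
from h import *
c=load("wr5"); tcp=np.array([.5331,.138,.1113]); yaw=-1.533
d=np.array([-np.sin(yaw),np.cos(yaw)]); j=np.array([np.cos(yaw),np.sin(yaw)])
k=800/140
for n,u,z in [("cheek inner",(341,303),.085),("cheek outer",(341,190),.085),("notch L",(186,303),.085),("notch R",(494,303),.085),("black cover end",(334,352),.152),("black tip",(334,55),.136)]:
    p=ray(c,crop(u,k,(200,60)),z); print(n,((p[:2]-tcp[:2])@d*1000).round(1),((p[:2]-tcp[:2])@j*1000).round(1))
p=ray(c,crop((300,355),k,(60,60)),.097); print("green end",((p[:2]-tcp[:2])@d*1000).round(1),((p[:2]-tcp[:2])@j*1000).round(1))
p=ray(c,crop((280,145),k,(60,60)),.081); print("green tip",((p[:2]-tcp[:2])@d*1000).round(1),((p[:2]-tcp[:2])@j*1000).round(1))
E
```

```text
cheek inner 76.2 1.8
cheek outer 88.8 1.8
notch L 76.2 -16.6
notch R 76.2 19.9
black cover end 71.7 0.9
black tip 95.3 0.9
green end 70.5 -92.6
green tip 94.2 -99.9
```

>>> jog_arm(commands=[{"translation":[0,-0.8,-8],"twist":0},{"translation":[0,0,-12],"twist":0},{"translation":[0,0,-12],"twist":0},{"translation":[0,0,-8],"twist":0},{"translation":[0,0,-4],"twist":0},{"translation":[0,0,-2],"twist":0},{"translation":[0,0,-1],"twist":0},{"translation":[0,0,0],"twist":0},{"translation":[0,0,0],"twist":0}])

```text
time: 11.5
ee_pos: [0.533, 0.1371, 0.0639]
eef_rot: [-0.509, 0.49, -0.491, 0.51]
ft_force: [0.0, -0.1, -2.8]
width: 0.0434
```

```bash
python3 - <<'E'
from bench import *; from h import *
st(read_state())
E
```

```text
t 11.5 tcp [533.  137.1  63.9] jawyaw -1.533 ydir [ 0.001  0.    -1.   ] F [ 0.01 -0.06 -2.81] T [-0.06  0.11 -0.01] w 43.4 q [-0.79  0.34  0.54  1.86 -0.21  0.99 -1.7 ]
```

>>> jog_arm(commands=[{"translation":[0,0,-1.5],"twist":0},{"translation":[0,0,-1],"twist":0},{"translation":[0,0,-1],"twist":0},{"translation":[0,0,-1],"twist":0},{"translation":[0,0,-1],"twist":0},{"translation":[0,0,0],"twist":0},{"translation":[0,0,0],"twist":0}])

```text
time: 12.2
ee_pos: [0.5327, 0.1369, 0.058]
eef_rot: [0.509, -0.49, 0.491, -0.509]
ft_force: [-0.7, -0.3, -2.8]
width: 0.0433
```

```bash
python3 - <<'E'
from bench import *; from h import *
st(read_state())
E
```

```text
t 12.2 tcp [532.7 136.9  58. ] jawyaw -1.533 ydir [-0. -0. -1.] F [-0.72 -0.27 -2.83] T [-0.06  0.16 -0.  ] w 43.3 q [-0.79  0.35  0.54  1.87 -0.21  0.98 -1.69]
```

>>> jog_arm(commands=[{"translation":[0,0,-0.5],"twist":0},{"translation":[0,0,-0.5],"twist":0},{"translation":[0,0,-0.5],"twist":0},{"translation":[0,0,0],"twist":0},{"translation":[0,0,0],"twist":0}])

```text
time: 12.7
ee_pos: [0.5327, 0.137, 0.0566]
eef_rot: [0.509, -0.49, 0.49, -0.509]
ft_force: [-0.2, -0.1, -3.9]
width: 0.0434
```

```bash
python3 - <<'E'
from bench import *; from h import *
st(read_state())
E
```

```text
t 12.7 tcp [532.7 137.   56.6] jawyaw -1.533 ydir [ 0. -0. -1.] F [-0.24 -0.13 -3.88] T [-0.06  0.18  0.04] w 43.4 q [-0.79  0.36  0.54  1.87 -0.22  0.98 -1.69]
```

>>> jog_arm(commands=[{"translation":[0,0,-0.5],"twist":0},{"translation":[0,0,-0.5],"twist":0},{"translation":[0,0,0],"twist":0},{"translation":[0,0,0],"twist":0}])

```text
time: 13.1
ee_pos: [0.5329, 0.1373, 0.0561]
eef_rot: [-0.509, 0.49, -0.49, 0.51]
ft_force: [-3.6, 0.1, 4.3]
width: 0.043
```

```bash
python3 - <<'E'
from bench import *; from h import *
st(read_state())
E
```

```text
t 13.1 tcp [532.9 137.3  56.1] jawyaw -1.5326 ydir [ 0.  0. -1.] F [-3.57  0.12  4.32] T [-0.04  0.87  0.2 ] w 43.0 q [-0.79  0.36  0.53  1.87 -0.22  0.97 -1.69]
```

>>> jog_arm(commands=[{"translation":[0,0,0],"twist":0},{"translation":[0,0,0],"twist":0},{"translation":[0,0,0],"twist":0}], grip_force=4)

```text
time: 13.4
ee_pos: [0.533, 0.1373, 0.056]
eef_rot: [-0.509, 0.49, -0.49, 0.51]
ft_force: [-2.3, 0.2, 5.8]
width: 0.0438
```

```bash
python3 - <<'E'
from bench import *; from h import *
st(read_state())
E
```

```text
t 13.4 tcp [533.  137.3  56. ] jawyaw -1.533 ydir [ 0.001  0.001 -1.   ] F [-2.34  0.16  5.85] T [0.15 0.69 0.02] w 43.8 q [-0.79  0.36  0.53  1.87 -0.22  0.97 -1.69]
```

>>> jog_arm(commands=[{"translation":[0,0,0],"twist":0},{"translation":[0,0,0],"twist":0},{"translation":[0,0,0],"twist":0},{"translation":[0,0,0],"twist":0},{"translation":[0,0,0],"twist":0}], grip=0.25)

```text
time: 13.9
ee_pos: [0.5327, 0.1369, 0.0555]
eef_rot: [0.509, -0.49, 0.491, -0.509]
ft_force: [-0.2, -0.4, -0.6]
width: 0.0644
```

```bash
python3 - <<'E'
from bench import *; from h import *
c=camera("wrist"); st(read_state())
cv2.imwrite("pics/wr6.png",cv2.resize(c["img"][:,:,::-1],(800,600),interpolation=cv2.INTER_CUBIC))
E
```

```text
t 13.95 tcp [532.7 136.9  55.5] jawyaw -1.5331 ydir [-0. -0. -1.] F [-0.15 -0.08  0.47] T [-0.04  0.12 -0.01] w 64.3 q [-0.79  0.36  0.53  1.87 -0.22  0.97 -1.69]
```

View pics/wr6.png

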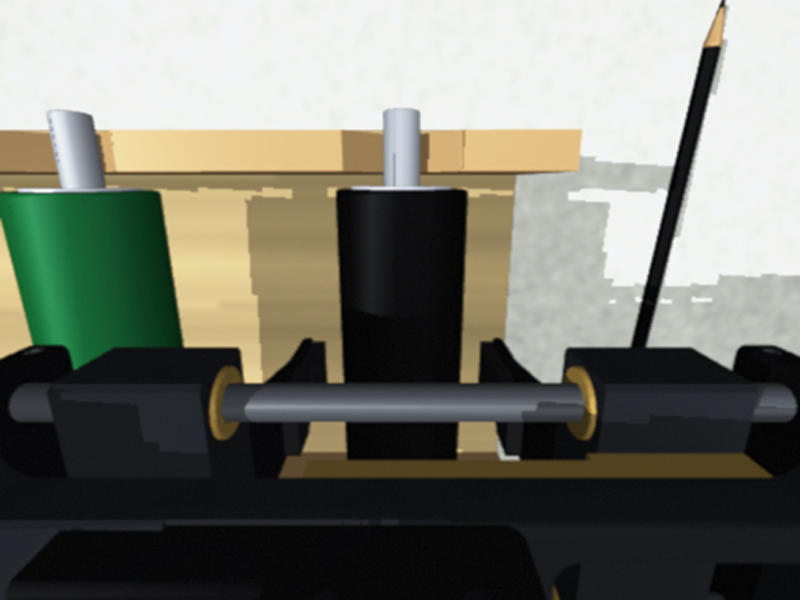

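>>> jog_arm(commands=[{"translation":[0,0,5],"twist":0},{"translation":[0,0,12],"twist":0},{"translation":[0,0,20],"twist":0},{"translation":[0,0,25],"twist":0},{"translation":[0,0,20],"twist":0},{"translation":[0,0,8],"twist":0},{"translation":[0,10,0],"twist":0},{"translation":[-1,25,0],"twist":0},{"translation":[-1,30,0],"twist":0},{"translation":[-1.3,25,0],"twist":0},{"translation":[0,14.9,0],"twist":0},{"translation":[0,0,0],"twist":0},{"translation":[0,0,0],"twist":0},{"translation":[0,0,0],"twist":0}], grip=0.25)

```text
time: 15.35
ee_pos: [0.5298, 0.2401, 0.1454]
eef_rot: [0.509, -0.491, 0.491, -0.509]
ft_force: [-0.4, 0.0, -0.4]
width: 0.0652
```

```bash
python3 - <<'E'
from bench import *; from h import *
c=camera("wrist"); s=camera("scene"); st(read_state()); np.savez("wr7.npz",**c)
cv2.imwrite("pics/wr7.png",cv2.resize(c["img"][:,:,::-1],(800,600),interpolation=cv2.INTER_CUBIC))
cv2.imwrite("pics/sc7.png",cv2.resize(s["img"][85:205,240:380,::-1],(700,600),interpolation=cv2.INTER_CUBIC))
E
```

```text
t 15.45 tcp [529.8 240.5 145.6] jawyaw -1.535 ydir [ 0. -0. -1.] F [-0.43  0.38  0.18] T [-0.09  0.13  0.02] w 65.3 q [-0.93  0.31  0.51  1.7  -0.16  1.17 -1.91]
```

View pics/wr7.png

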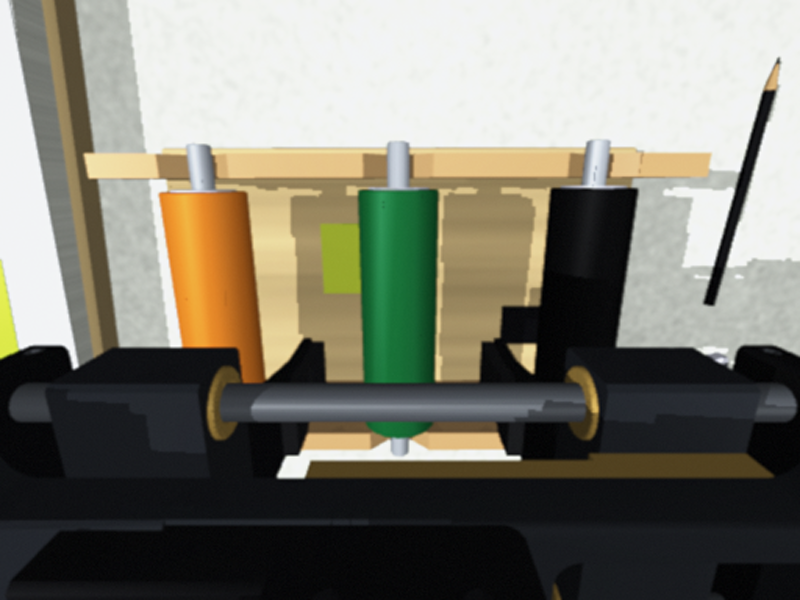

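View pics/sc7.png

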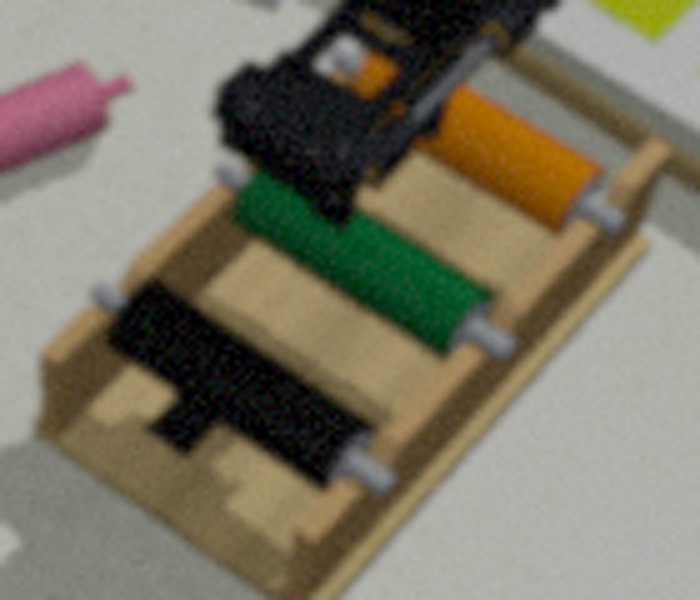

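>>> jog_arm(commands=[{"translation":[0,0.8,-10],"twist":0},{"translation":[0,0,-20],"twist":0},{"translation":[0,0,-20],"twist":0},{"translation":[0,0,-20],"twist":0},{"translation":[0,0,-11],"twist":0},{"translation":[0,0,-5],"twist":0},{"translation":[0,0,-3],"twist":0},{"translation":[0,0,0],"twist":0},{"translation":[0,0,0],"twist":0},{"translation":[0,0,0],"twist":0}])

```text
time: 16.45
ee_pos: [0.5298, 0.2429, 0.0572]
eef_rot: [-0.509, 0.49, -0.491, 0.51]
ft_force: [0.1, -1.0, -0.4]
width: 0.0655
```

>>> jog_arm(commands=[{"translation":[0,0,0],"twist":0},{"translation":[0,0,0],"twist":0},{"translation":[0,0,0],"twist":0},{"translation":[0,0,0],"twist":0},{"translation":[0,0,0],"twist":0}], grip=0.7, grip_force=4)

```text
time: 16.95
ee_pos: [0.5295, 0.2423, 0.0566]
eef_rot: [0.509, -0.49, 0.491, -0.509]
ft_force: [0.5, -1.6, 0.4]
width: 0.0438
```

```bash
python3 - <<'E'
from bench import *; from h import *
st(read_state())
E
```

```text
t 16.95 tcp [529.5 242.3  56.6] jawyaw -1.5333 ydir [-0. -0. -1.] F [ 0.47 -1.63  0.41] T [-0.46  0.25 -0.06] w 43.8 q [-0.9   0.42  0.48  1.78 -0.22  1.   -1.87]
```

>>> jog_arm(commands=[{"translation":[0,-0.4,0],"twist":0},{"translation":[0,0,0],"twist":0},{"translation":[0,0,0],"twist":0},{"translation":[0,0,0],"twist":0}], grip=1, grip_force=40)

```text
time: 17.35
ee_pos: [0.5295, 0.2423, 0.0566]
eef_rot: [-0.509, 0.49, -0.491, 0.509]
ft_force: [0.4, -1.3, 1.0]
width: 0.0433
```

```bash
python3 - <<'E'
from bench import *; from h import *
st(read_state())
E
```

```text
t 17.35 tcp [529.5 242.3  56.6] jawyaw -1.5331 ydir [ 0. -0. -1.] F [ 0.38 -1.28  1.02] T [-0.28  0.17 -0.05] w 43.3 q [-0.9   0.42  0.48  1.78 -0.22  1.   -1.87]
```

>>> jog_arm(commands=[{"translation":[0,0,3],"twist":0},{"translation":[0,0,5],"twist":0},{"translation":[0,0,10],"twist":0},{"translation":[0,0,15],"twist":0},{"translation":[0,0,25],"twist":0},{"translation":[0,0,30],"twist":0},{"translation":[0,0,30],"twist":0},{"translation":[0,0,12],"twist":0},{"translation":[0,0,0],"twist":0},{"translation":[0,0,0],"twist":0},{"translation":[0,0,0],"twist":0}])

```text
time: 18.45
ee_pos: [0.5286, 0.242, 0.1849]
eef_rot: [0.51, -0.491, 0.49, -0.508]
ft_force: [0.2, -0.6, -5.5]
width: 0.0429
```

```bash
python3 - <<'E'
from bench import *; from h import *
c=camera("wrist"); s=read_state(); st(s); np.savez("wr8.npz",tcp=s["ee_pos"],**c)
cv2.imwrite("pics/wr8.png",cv2.resize(c["img"][:,:,::-1],(800,600),interpolation=cv2.INTER_CUBIC))
E
```

```text
t 18.5 tcp [528.7 242.  185. ] jawyaw -1.5329 ydir [-0.002 -0.002 -1.   ] F [-0.09 -1.18 -3.61] T [-0.01  0.17  0.02] w 42.7 q [-0.94  0.28  0.52  1.66 -0.14  1.25 -1.92]
```

View pics/wr8.png

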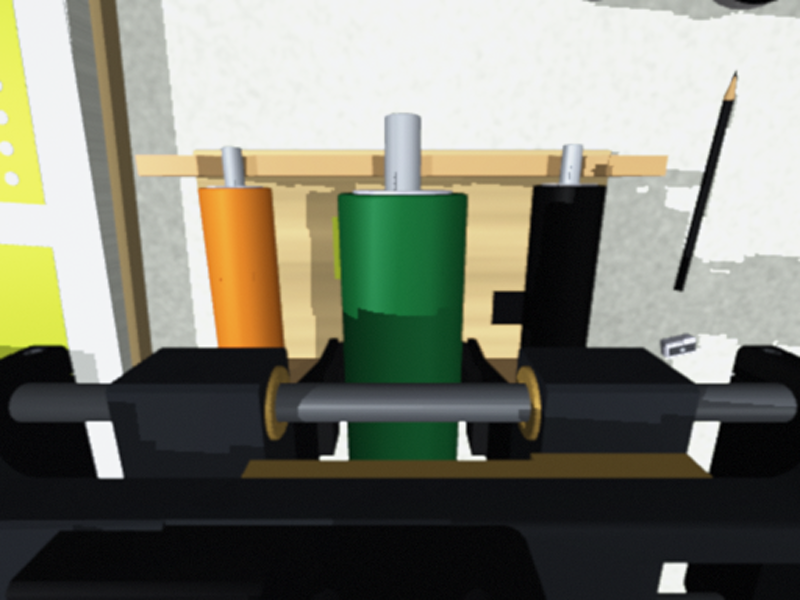

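>>> jog_arm(commands=[{"translation":[-4,-16,10],"twist":0.012},{"translation":[-10,-36,10],"twist":0.026},{"translation":[-10,-36,10],"twist":0.026},{"translation":[-10,-36,10],"twist":0.026},{"translation":[-10,-36,10],"twist":0.026},{"translation":[-10,-36,10],"twist":0.026},{"translation":[-10,-36,5],"twist":0.026},{"translation":[-10,-36,0],"twist":0.026},{"translation":[-10,-36,0],"twist":0.026},{"translation":[-10,-36,0],"twist":0.026},{"translation":[-7,-18,0],"twist":0.012},{"translation":[0,0,0],"twist":0},{"translation":[0,0,0],"twist":0},{"translation":[0,0,0],"twist":0}])

```text
time: 19.9
ee_pos: [0.4285, -0.1148, 0.2512]
eef_rot: [0.569, -0.421, 0.42, -0.568]
ft_force: [0.1, 0.6, -5.3]
width: 0.0432
```

```bash
python3 - <<'E'
from bench import *; from h import *
c=camera("wrist"); s=read_state(); st(s); np.savez("wr9.npz",tcp=s["ee_pos"],**c)
cv2.imwrite("pics/wr9.png",cv2.resize(c["img"][:,:,::-1],(800,600),interpolation=cv2.INTER_CUBIC))
E
```

```text
t 19.95 tcp [ 428.6 -114.8  251.3] jawyaw -1.2736 ydir [-0.001 -0.    -1.   ] F [-0.04 -0.06 -4.79] T [-0.07  0.18 -0.03] w 42.9 q [-0.69 -0.19  0.77  1.9   0.13  1.38 -1.23]
```

View pics/wr9.png

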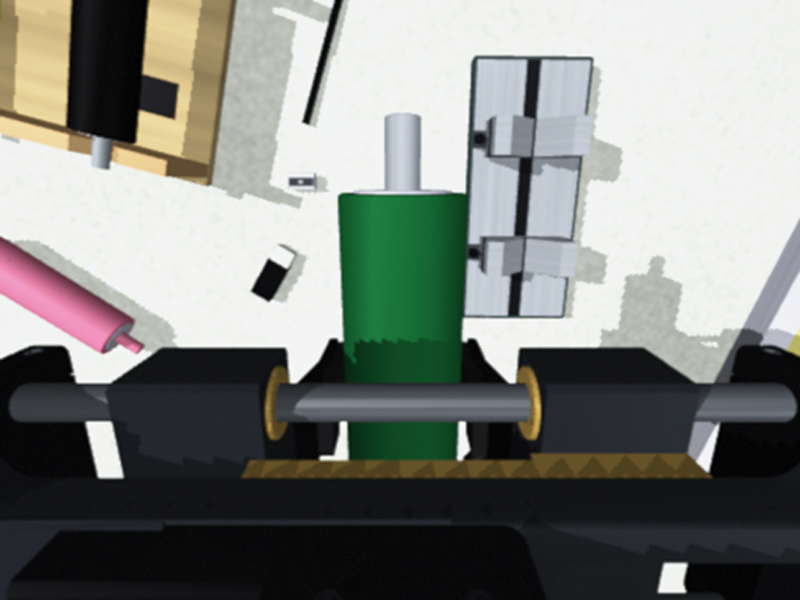

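```bash
python3 - <<'E'
from h import *
a=load("wr9")["img"][:,:,::-1]
cv2.imwrite("pics/wr9a.png",cv2.resize(a[30:120,290:390],(800,720)[:2],interpolation=cv2.INTER_CUBIC)[:600])
cv2.imwrite("pics/wr9b.png",cv2.resize(a[130:205,290:390],(800,600),interpolation=cv2.INTER_CUBIC))
E
```

```text
(no output)
```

View pics/wr9a.png

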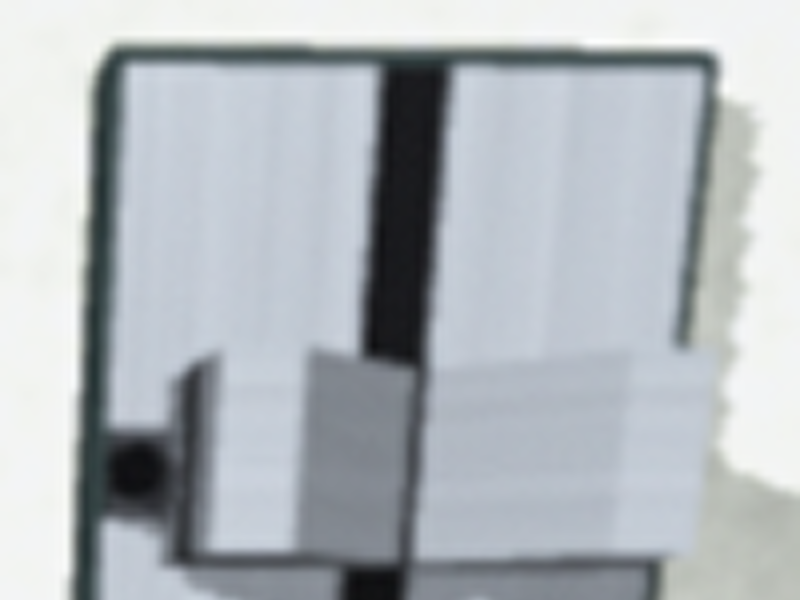

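View pics/wr9b.png

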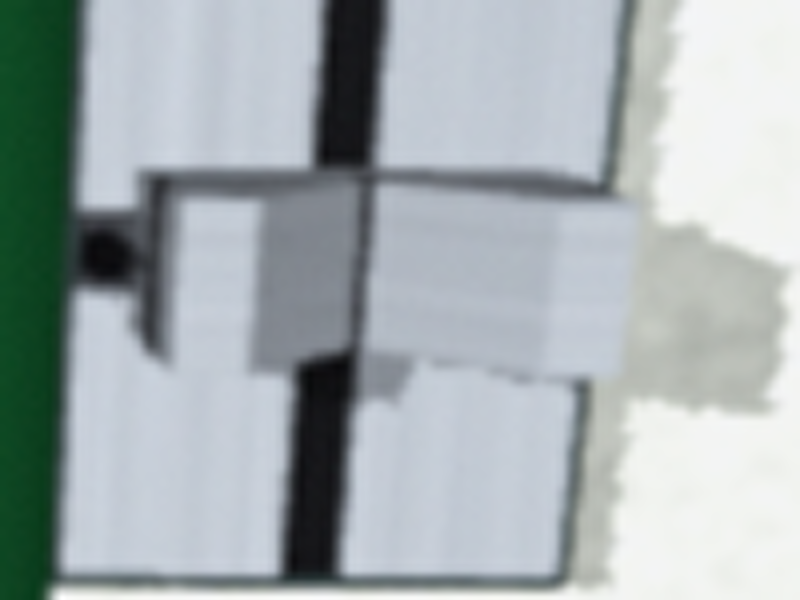

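```bash
python3 - <<'E'
from h import *
c=load("wr9")
ys=[(38,60),(25,60),(0,35),(-25,60),(-38,60)]
F=[((218,352),(312,350),(425,366),(632,352),(716,348)),((190,555),(297,556),(407,560),(617,558),(692,555))]
G=[((180,198),(265,197),(370,178),(557,197),(638,200)),((165,370),(252,373),(352,352),(543,377),(622,380))]
u=[];L=[]
for rows,xs,o in [(F,(65,35),(290,30)),(G,(-35,-65),(290,130))]:
    for r,x in zip(rows,xs):
        for q,(y,z) in zip(r,ys): u.append(crop(q,8,o)); L.append((x,y,z))
u=np.array(u);L=np.array(L,float)
r=fit([(c,L,u)],[.517,-.204,.29]); print(r.x.round(4)); print(r.fun.reshape(4,5,2).round(1).tolist())
p=r.x
# green roller in hand
tcp=c["tcp"]; yaw=-1.2736; d=np.array([-np.sin(yaw),np.cos(yaw)]); j=np.array([np.cos(yaw),np.sin(yaw)])
for n,q,z in [("rim",(404,193),.041),("tip",(403,113),.024)]:
    P=ray(c,(np.array(q)+.5)*.64-.5,z+tcp[2]); print(n,((P[:2]-tcp[:2])@d*1000).round(1),((P[:2]-tcp[:2])@j*1000).round(1))
d2=dict(np.load("poses.npz")); d2["ps"]=p; np.savez("poses.npz",**d2)
E
```

```text
[ 0.5175 -0.2037  0.2904]
[[[0.4, -0.9], [-0.7, -0.6], [-0.6, 0.5], [0.3, -0.6], [0.4, -0.0]], [[2.3, -0.4], [-0.6, -0.4], [-0.4, 0.4], [-0.7, -0.4], [0.3, 0.0]], [[0.1, 0.2], [-0.6, 0.4], [-0.2, 0.4], [0.7, 0.6], [0.4, 0.3]], [[0.7, 0.8], [-0.6, 0.5], [0.3, -0.6], [-0.0, 0.2], [-0.3, -0.1]]]
rim 70.3 1.0
tip 93.5 0.7
```

>>> jog_arm(commands=[{"translation":[10,-10,0],"twist":-0.005},{"translation":[20,-20,0],"twist":0},{"translation":[25,-25,0],"twist":0},{"translation":[20,-20,0],"twist":0},{"translation":[13.9,-13.9,-10],"twist":0},{"translation":[0,0,-25],"twist":0},{"translation":[0,0,-35],"twist":0},{"translation":[0,0,-35],"twist":0},{"translation":[0,0,-25],"twist":0},{"translation":[0,0,-15],"twist":0},{"translation":[0,0,-5],"twist":0},{"translation":[0,0,0],"twist":0},{"translation":[0,0,0],"twist":0},{"translation":[0,0,0],"twist":0},{"translation":[0,0,0],"twist":0}])

```text
time: 21.45
ee_pos: [0.5179, -0.2047, 0.1024]
eef_rot: [-0.567, 0.422, -0.423, 0.568]
ft_force: [0.5, 0.2, -4.3]
width: 0.0432
```

```bash
python3 - <<'E'
from bench import *; from h import *
c=camera("wrist"); s=read_state(); st(s); np.savez("wr10.npz",tcp=s["ee_pos"],**c)
cv2.imwrite("pics/wr10.png",cv2.resize(c["img"][:,:,::-1],(800,600),interpolation=cv2.INTER_CUBIC))
E
```

```text
t 21.5 tcp [ 517.7 -204.6  102.2] jawyaw -1.2799 ydir [ 0.001  0.    -1.   ] F [-0.42  0.69 -4.48] T [-0.1   0.15 -0.01] w 43.1 q [-0.45  0.39  0.91  1.83 -0.35  1.09 -0.7 ]
```

View pics/wr10.png

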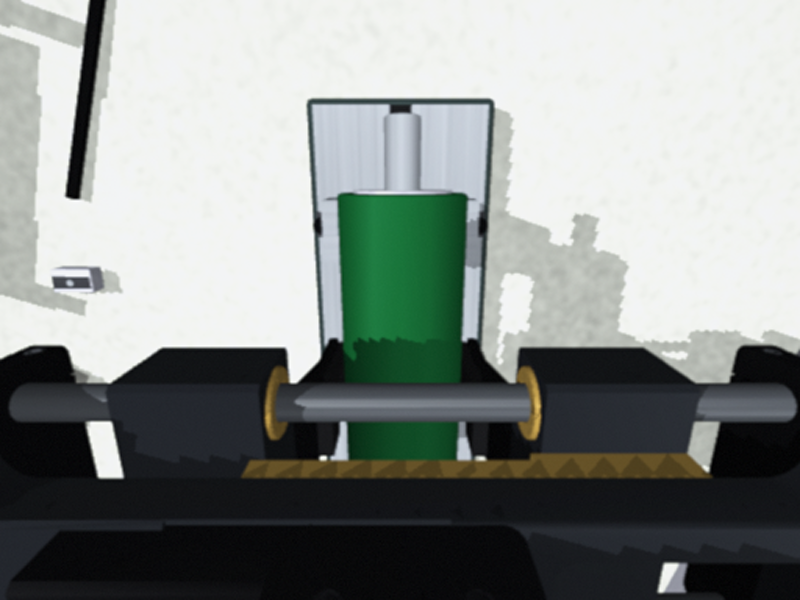

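```bash
python3 - <<'E'
from h import *
c=load("wr10"); tcp=c["tcp"]; yaw=-1.28; d=np.array([-np.sin(yaw),np.cos(yaw)]); j=np.array([np.cos(yaw),np.sin(yaw)])
a=c["img"][:,:,::-1]; cv2.imwrite("pics/wr10a.png",cv2.resize(a[60:160,195:320],(750,600),interpolation=cv2.INTER_CUBIC))
for n,q,z in [("block far",(332,199),.06),("rim",(404,193),.041+tcp[2]),("tip",(403,113),.024+tcp[2])]:
    P=ray(c,(np.array(q)+.5)*.64-.5,z); print(n,((P[:2]-tcp[:2])@d*1000).round(1),((P[:2]-tcp[:2])@j*1000).round(1))
E
```

```text
block far 65.7 -33.0
rim 70.4 1.0
tip 93.7 0.8
```

View pics/wr10a.png

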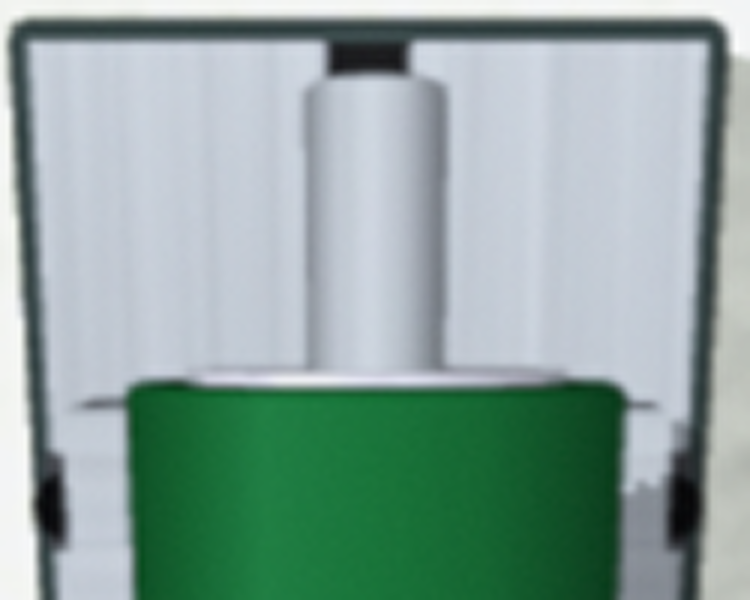

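>>> jog_arm(commands=[{"translation":[-0.2,0.7,-8],"twist":0},{"translation":[0,0,-12],"twist":0},{"translation":[0,0,-12],"twist":0},{"translation":[0,0,-8],"twist":0},{"translation":[0,0,-4],"twist":0},{"translation":[0,0,-2],"twist":0},{"translation":[0,0,0],"twist":0},{"translation":[0,0,0],"twist":0},{"translation":[0,0,0],"twist":0}])

```text
time: 22.4
ee_pos: [0.5174, -0.204, 0.056]
eef_rot: [-0.567, 0.422, -0.423, 0.567]
ft_force: [-0.3, 0.3, -4.7]
width: 0.0431
```

```bash
python3 - <<'E'
from bench import *; from h import *
st(read_state())
E
```

```text
t 22.4 tcp [ 517.4 -204.    56. ] jawyaw -1.28 ydir [ 0.001 -0.    -1.   ] F [-0.32  0.31 -4.72] T [-0.1   0.17 -0.04] w 43.1 q [-0.41  0.46  0.87  1.86 -0.41  1.01 -0.65]
```

>>> jog_arm(commands=[{"translation":[0.3,0.1,-2],"twist":0},{"translation":[0,0,-1.5],"twist":0},{"translation":[0,0,-1],"twist":0},{"translation":[0,0,-1],"twist":0},{"translation":[0,0,-1],"twist":0},{"translation":[0,0,0],"twist":0},{"translation":[0,0,0],"twist":0},{"translation":[0,0,0],"twist":0}])

```text
time: 23.2
ee_pos: [0.5175, -0.2038, 0.0491]
eef_rot: [-0.567, 0.422, -0.422, 0.567]
ft_force: [0.2, -0.2, -5.0]
width: 0.0431
```

```bash
python3 - <<'E'
from bench import *; from h import *
st(read_state())
E
```

```text
t 23.2 tcp [ 517.5 -203.8   49.1] jawyaw -1.28 ydir [ 0. -0. -1.] F [ 0.16 -0.23 -4.99] T [-0.11  0.14  0.01] w 43.1 q [-0.41  0.47  0.86  1.87 -0.42  1.   -0.65]
```

>>> jog_arm(commands=[{"translation":[0,0,-0.5],"twist":0},{"translation":[0,0,-0.5],"twist":0},{"translation":[0,0,-0.4],"twist":0},{"translation":[0,0,0],"twist":0},{"translation":[0,0,0],"twist":0}])

```text
time: 23.7
ee_pos: [0.5175, -0.2038, 0.0479]
eef_rot: [-0.567, 0.422, -0.422, 0.567]
ft_force: [-1.9, 2.4, 3.0]
width: 0.043
```

```bash
python3 - <<'E'
from bench import *; from h import *
st(read_state())
E
```

```text
t 23.7 tcp [ 517.5 -203.8   47.9] jawyaw -1.28 ydir [ 0.  0. -1.] F [-1.9   2.44  3.05] T [0.3  0.68 0.  ] w 43.0 q [-0.41  0.47  0.86  1.87 -0.42  1.   -0.65]
```

>>> jog_arm(commands=[{"translation":[-0.1,0.4,0],"twist":0},{"translation":[0,0,0],"twist":0},{"translation":[0,0,0],"twist":0},{"translation":[0,0,0],"twist":0}], grip_force=4)

```text
time: 24.1
ee_pos: [0.5175, -0.2036, 0.0478]
eef_rot: [0.567, -0.422, 0.423, -0.567]
ft_force: [0.6, -0.4, -0.0]
width: 0.044
```

```bash
python3 - <<'E'
from bench import *; from h import *
st(read_state())
E
```

```text
t 24.1 tcp [ 517.5 -203.6   47.8] jawyaw -1.28 ydir [ 0. -0. -1.] F [ 0.55 -0.35 -0.05] T [-0.17  0.22 -0.03] w 44.0 q [-0.41  0.47  0.86  1.87 -0.42  0.99 -0.65]
```

>>> jog_arm(commands=[{"translation":[0,0,0],"twist":0},{"translation":[0,0,0],"twist":0},{"translation":[0,0,0],"twist":0},{"translation":[0,0,-0.3],"twist":0},{"translation":[0,0,-0.3],"twist":0},{"translation":[0,0,0],"twist":0},{"translation":[0,0,0],"twist":0}], grip_force=45)

```text
time: 24.8
ee_pos: [0.5175, -0.2036, 0.0477]
eef_rot: [-0.567, 0.422, -0.422, 0.567]
ft_force: [-2.1, 0.0, 7.8]
width: 0.043
```

```bash
python3 - <<'E'
from bench import *; from h import *
st(read_state())
E
```

```text
t 24.8 tcp [ 517.5 -203.6   47.7] jawyaw -1.2801 ydir [ 0.001  0.    -1.   ] F [-2.13  0.03  7.79] T [-0.03  0.67  0.01] w 43.0 q [-0.41  0.47  0.86  1.87 -0.42  0.99 -0.65]
```

>>> jog_arm(commands=[{"translation":[-0.2,0,-0.3],"twist":0},{"translation":[0,0,-0.2],"twist":0},{"translation":[0,0,0],"twist":0},{"translation":[0,0,0],"twist":0},{"translation":[0,0,0],"twist":0}])

```text
time: 25.3
ee_pos: [0.5176, -0.2036, 0.0477]
eef_rot: [-0.567, 0.422, -0.423, 0.567]
ft_force: [-4.6, 1.5, 13.3]
width: 0.0428
```

```bash
python3 - <<'E'
from bench import *; from h import *
st(read_state())
E
```

```text
t 25.3 tcp [ 517.6 -203.6   47.7] jawyaw -1.2802 ydir [ 0.001  0.    -1.   ] F [-4.57  1.55 13.29] T [ 0.22  0.95 -0.03] w 42.8 q [-0.41  0.47  0.86  1.87 -0.42  0.99 -0.65]
```

>>> jog_arm(commands=[{"translation":[-0.3,0.15,0],"twist":0},{"translation":[-0.3,0.15,-0.1],"twist":0},{"translation":[0,0,0],"twist":0},{"translation":[0,0,0],"twist":0},{"translation":[0,0,0],"twist":0}])

```text
time: 25.8
ee_pos: [0.5176, -0.2036, 0.0477]
eef_rot: [-0.567, 0.422, -0.423, 0.567]
ft_force: [-1.6, -0.0, 11.3]
width: 0.0432
```

```bash
python3 - <<'E'
from bench import *; from h import *
st(read_state())
E
```

```text
t 25.8 tcp [ 517.6 -203.6   47.7] jawyaw -1.2802 ydir [ 0.002 -0.    -1.   ] F [-1.570e+00 -1.000e-02  1.129e+01] T [-0.05  0.39 -0.05] w 43.2 q [-0.41  0.47  0.86  1.87 -0.42  0.99 -0.65]
```

Lateral forces are almost gone. A little more push is needed.

>>> jog_arm(commands=[{"translation":[-0.3,0.05,-0.3],"twist":0},{"translation":[-0.1,0.05,-0.1],"twist":0},{"translation":[0,0,0],"twist":0},{"translation":[0,0,0],"twist":0},{"translation":[0,0,0],"twist":0}])

```text
time: 26.3
ee_pos: [0.5176, -0.2036, 0.0476]
eef_rot: [-0.567, 0.421, -0.423, 0.568]
ft_force: [-1.3, 0.7, 14.6]
width: 0.0429
```

```bash
python3 - <<'E'
from bench import *; from h import *
st(read_state())
E
```

```text
t 26.3 tcp [ 517.6 -203.6   47.6] jawyaw -1.2801 ydir [ 0.003 -0.    -1.   ] F [-1.33  0.74 14.65] T [ 0.02  0.41 -0.02] w 42.9 q [-0.41  0.47  0.86  1.87 -0.42  0.99 -0.65]
```

>>> jog_arm(commands=[{"translation":[0,0,0],"twist":0},{"translation":[0,0,0],"twist":0},{"translation":[0,0,0],"twist":0},{"translation":[0,0,0],"twist":0},{"translation":[0,0,0],"twist":0}])

```text
time: 26.8
ee_pos: [0.5175, -0.2036, 0.0476]
eef_rot: [-0.567, 0.421, -0.423, 0.568]
ft_force: [-0.2, 0.1, 14.4]
width: 0.0431
```

```bash
python3 - <<'E'
from bench import *; from h import *
st(read_state())
c=camera("wrist"); s=camera("scene");t=camera("top");S=read_state();st(S); np.savez("wr11.npz",tcp=S["ee_pos"],**c)
cv2.imwrite("pics/wr11.png",cv2.resize(c["img"][50:200,150:350,::-1],(800,600),interpolation=cv2.INTER_CUBIC))
cv2.imwrite("pics/sc11.png",cv2.resize(s["img"][80:320,80:400,::-1],(800,600),interpolation=cv2.INTER_CUBIC))
E
```

```text
t 26.8 tcp [ 517.5 -203.6   47.6] jawyaw -1.2802 ydir [ 0.003 -0.    -1.   ] F [-0.21  0.13 14.43] T [-0.07  0.43 -0.09] w 43.1 q [-0.41  0.47  0.86  1.87 -0.42  0.99 -0.65]
t 26.95 tcp [ 517.6 -203.6   47.6] jawyaw -1.2801 ydir [ 0.003 -0.    -1.   ] F [-0.64 -0.22 14.25] T [ 0.02  0.39 -0.03] w 42.7 q [-0.41  0.47  0.86  1.87 -0.42  0.99 -0.65]
```

View pics/wr11.png

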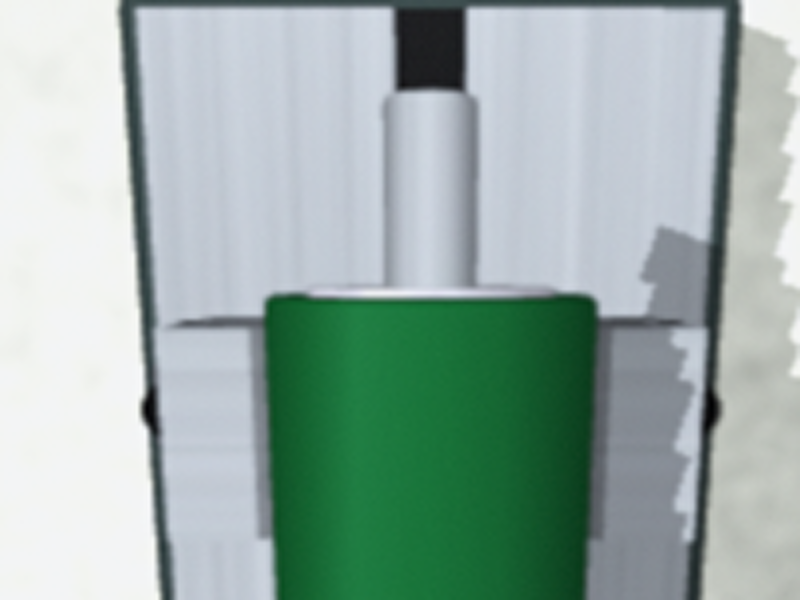

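View pics/sc11.png

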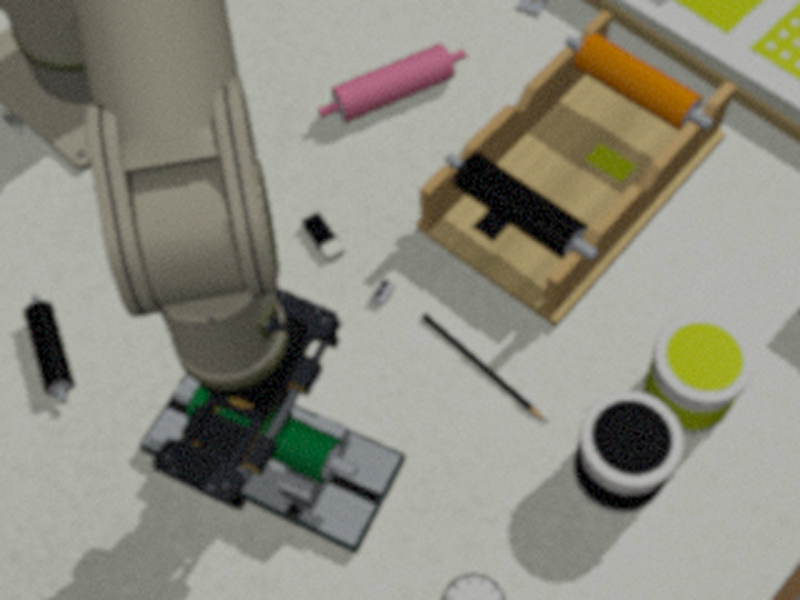

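```bash
python3 - <<'E'
from h import *
c=load("wr11"); tcp=c["tcp"]; yaw=-1.28; d=np.array([-np.sin(yaw),np.cos(yaw)]); j=np.array([np.cos(yaw),np.sin(yaw)])
for n,q,z in [("block far",(230,323),.06),("bed far inner line",(430,8),.018),("bed outer",(430,0),.018),("rim",(432,298),.088),("tip",(430,91),.071),("V edge L near",(258,420),.06),("V edge R",(603,420),.06)]:
    P=ray(c,crop(q,4,(150,50)),z); print(n,((P[:2]-tcp[:2])@d*1000).round(1),((P[:2]-tcp[:2])@j*1000).round(1))
E
```

```text
block far 65.9 -27.0
bed far inner line 113.9 0.4
bed outer 115.1 0.4
rim 69.9 0.6
tip 93.5 0.4
V edge L near 52.6 -23.7
V edge R 52.6 24.6
```

```bash
python3 - <<'E'
from bench import *; from h import *
st(read_state()); print(close_job()); 
E
```

```text
t 26.95 tcp [ 517.6 -203.6   47.6] jawyaw -1.2801 ydir [ 0.003 -0.    -1.   ] F [-0.64 -0.22 14.25] T [ 0.02  0.39 -0.03] w 42.7 q [-0.41  0.47  0.86  1.87 -0.42  0.99 -0.65]
the job is handed in; nothing more can be done
None
```

The job is handed in. The black roller hangs in the free rack place, and the green roller is held in the V-blocks, pressed down with about 14 N. It took 27 s of the 72 s allowed.

- **Black roller:** I lifted it out of the V-blocks, lowered it into the free notches and let go. The last scene picture shows both shaft ends in their notches.
- **Green roller:** I took it from the middle place and lowered it into the V-blocks. I eased the grip once so it could settle on the V, then gripped it again and pressed.
- **Final checks:** The last force reading was 14.3 N down, against the 15 N asked, with under 1 N sideways. The V edges lie evenly either side of the roller, at −23.7 and +24.6 mm. In the last picture the roller sits about 0.6–1 mm off centre along the V, towards the robot; the earlier fit of the stand put it at the centre.
- **Disagreements:** The first scene-camera and top-camera estimates differed by several mm. I used the wrist camera and the contact forces instead. A small turning moment of about 0.4 N m (about 0.2 unloaded) remained at the wrist.
- **Everything else:** I didn't touch the amber roller or anything else. The amber roller, pencil, eraser, sharpener and tubs look undisturbed in the last scene picture. The gauge was mostly outside it.

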